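# Set the wheel-bearing nut: seat it, back it off a quarter turn, hold it

## Task

Lift the yellow dust cover off the wheel hub by its handle and hang it by that handle on the two-pronged hook, over both prongs, without setting it down on the bench: its inside must stay clean. Then turn the nut on the axle down clockwise until it bottoms hard on its washer, back it off a quarter turn, and finish with the gripper still holding the nut there, not letting go, so that the lock can be fitted. Leave the other parts on the bench where they lie.

Things in the scene. Friction and masses are not known exactly. Their poses are not given: they have to be found in the camera images.
- axle: stub axle with a black wheel hub, standing upright and bolted to the bench (fixed); origin at the centre of its underside on the bench, z up along the axle. Hub flange 176 mm across at 50 to 63 mm height with six studs on a 140 mm circle up to 97 mm; hub nose 104 mm across with its flat face at 118 mm; a bearing race 80 mm across stands 4 mm proud of that face; thrust washer 52 mm across with its top (the nut's seat) at 130 mm; the threaded end, 30 mm across, rises to 188 mm
- nut: slotted zinc hex nut on the axle's thread, already started by hand; 46 mm across flats (53 mm across corners), hex part 25 mm high, then a round slotted crown 41 mm across and 9 mm high; origin at the centre of its underside, z up; its underside is 130 mm above the bench when bottomed and rises 3.5 mm a turn when unscrewed. It turns with its own frame: flats face its x axis and every 60 degrees from it. Under the dust cover at the start
- nut_center (a point): centre of the nut's hex part, on the axis, 12.5 mm above the nut's underside; axes as the nut
- nut_turn (a joint): turn of the nut, rad: 0 = bottomed hard on the washer, grows as the nut is unscrewed (anticlockwise seen from above; right-hand thread), so turning clockwise brings it to 0; a quarter turn is 1.571. Starts between 1.9 and 3.1. Drag about 0.15 N m all the way, then a hard stop at 0; the nut stays where it is left
- cover: yellow plastic dust cover, 0.1 to 0.17 kg, a cap open at the bottom, 92 mm across, 80 mm high, 3 mm wall, loose over the nut, its rim resting on the hub nose face; origin at the centre of its open rim, z up towards the handle. On top a dark steel bail handle: two legs at y = +44 and -44 mm and a straight bar along its y axis, 10 mm thick, its centre 130 mm above the rim (45 mm clear below the bar, 78 mm clear between the legs). To clear the axle's end it must be lifted 70 mm
- cover_bar (a point): middle of the handle's bar, on its centre line; axes as the cover (bar along y)
- hook_stand: double hook, fixed: a blue 40 mm square post, 213 mm high, on a foot plate; origin at the post's centre on the bench, z up. Two steel prongs 8 mm thick point to its -x, at y = +27 and -27 mm, centre line 200 mm above the bench, from a back plate at x = -28 mm to x = -100 mm; their ends turn up to x = -113 mm, top 220 mm above the bench
- hook_seat (a point): point between the two prongs where the handle's bar should lie, 85 mm in front of the post's centre, at the height of the prongs' centre line (the hung bar's centre lies 9 mm above it, along the stand's y); axes as the stand. Free space of 46 mm between the prongs
- bearing: bystander, loose: taper roller bearing, steel ring 84 mm across, 24 mm high; origin at the centre of its underside
- cup: bystander, loose: plain steel bearing cup (ring) 96 mm across, 22 mm high; origin at the centre of its underside
- seal: bystander, loose: flat grey seal ring 110 mm across, 12 mm high; origin at the centre of its underside
- bolt_a: bystander, loose: zinc hex bolt with its nut run on, lying along its own x, 96 mm long, 24 mm across flats; origin at the centre of its underside
- bolt_b: bystander, loose: second such bolt with its nut; origin at the centre of its underside
- spare_nut: bystander, loose: spare axle nut lying on the bench, same size as the one on the axle, 46 mm across flats, 34 mm high; origin at the centre of its underside
- grease: bystander, loose: white tub with red lid, 76 mm across, 85 mm high; origin at the centre of its underside
Mind the look-alikes: they are no part of the job. There is more than one size of the cover; the one meant has the size given above.

How it is judged:
By the outcome, as a careful person would: the job done as asked, in the order asked, and still so for the second after the job is handed in, while the arm keeps its last pose, push and grip.
It also fails if it takes over 72 s, if anything falls off the work surface, if the arm or the gripper's body presses on something with over 40 N, if the wrist force passes 120 N, or if a joint passes its speed limit or range.

## Robot

A 6-joint arm with a two-finger parallel gripper is mounted at the origin on the work surface. World frame = base frame: x ahead of the robot, y to its left, z up, the work surface at z = 0. Lengths are in m, angles in rad, forces in N, time in s.
With the tool pointing down it reaches from about 0.375 to 0.9 m from the base axis. Payload 3.1 kg.
Tool frame: the origin (TCP) lies at the very end of the fingers, on their centre line; the grasp point (between the pads) lies arm.hold_point_z behind it (arm.hold_point_z is the distance from the TCP to the grasp point, in m); z points along the fingers, y is the direction in which the jaws open and shut (so a half turn about z gives the same grasp; the last joint's range is limited). The gripper opens to 87 mm and grips with 3 to 60 N. Pads are 19 mm wide; open, the fingers measure 117 mm over their backs; the gripper's body (75 mm by 190 mm) begins 51 mm behind the grasp point.
Start: joints at [1.131, 0.527, 1.433, -0, 1.181, -0.178], TCP at [0.162, 0.604, 0.223] pointing down, gripper open.
Joint ranges: [-3.08, 3.08], [-0.75, 2.2], [0.22, 2.44], [-1.43, 4.57], [0, 2.65], [-2.85, 2.85]. Speed limits (rad/s): [2.79, 2.79, 3.14, 3.14, 3.14, 3.14].

## Interface

Orientations are given as a rotation vector (axis times angle).
In Python, from rig import arm gives the robot as it stands. The module is installed in compiled form; this text tells all that it offers.
- The arm moves only by the tool carry_out, never from a script. Its argument "commands" is a list of rows, each an object with "linear": the shift along the tool's x, y, z in units of 30 mm (1.0 is 30 mm), a list of three; "spin": the turn about the tool's z in degrees; "grip": the opening, from 0 (shut) to 1 (fully open). In form: [{"linear": [dx, dy, dz], "spin": spin, "grip": grip}, ...]. A call has 1 to 10 rows; each row shifts and turns the pose as measured when the row begins, along the tool's axes as they then stand; what a row does not reach is not made up. A row lasts 1/12 s, in which the tool goes at most 41.7 mm and 7.16 degrees, less where a joint would pass 70% of its speed; a pose out of reach is approached as far as the arm can. A call is refused whole if a number of a shift passes 1 or a number of a turn 7.16, either way. A call with a gripper value outside its range is refused whole. The fingers move at their own pace and stop on an object; the grip force is fixed at half the most. Time passes only in rows, so rows that do not move let the fingers close. It gives the time, the measured TCP pose, the force and the opening at its end, in the units of the state.
- arm.get_obs(): the state, without advancing time (a new reading comes with each control period).
- arm.camera(name): name is "scene" or "side" or "wrist"; returns the picture (384x512x3 uint8, red, green, blue); there is no depth.
- arm.camera_model(name): a dict with "intrinsics" (3x3 intrinsics, pixels), "R" (3x3) and "t" (3): a world point X has camera coordinates R X + t. Camera axes: x right, y down, z forward; pixel columns grow to the right and rows downward; lengths in m; the calibration is good to about 2 mm. A picture is of the moment at which its call begins: read the wrist's pose just before it. camera_model takes no time and is no camera call; for the wrist camera it gives the pose at the moment of the call.
- arm.close_job(): hands the job in, once; it reports no verdict.
The state is a dict: "time_s": time; "q": joint angles; "joint_velocities": joint speeds; "joint_efforts": joint torques, N m; "tcp_pos": TCP position; "tcp_rot": TCP orientation; "contact_force": force on the tool from outside, world axes, zero at the start; "torque": the same for the moment, N m; "width": opening from 0.0 (shut) to 1.0 (fully open).
Only numpy, scipy, OpenCV 4.12 (cv2) and the standard library are available. Lean on these libraries where they do the work, as an engineer would, in place of code of your own. Each camera call takes 0.05 s, during which the arm holds its last target.

## Working session

There is one attempt and no reset: what is moved stays moved. The work goes in short steps, Python scripts to look and compute and a tool call to move; the robot and the scene stay as the last step left them, time stands still between calls to the robot, and variables do not carry over. Pictures are saved under pics/ and viewed, and the job is handed in when it is done.

Besides the shell and the picture viewer there is one more tool, called after "Request:" as a command line: name --argument value ..., lists and objects as JSON in quotes. carry_out: Moves the arm, as the interface text tells. Its arguments: {"type":"object","properties":{"commands":{"type":"array","items":{"type":"object","properties":{"linear":{"type":"array","items":{"type":"number"}},"spin":{"type":"number"},"grip":{"type":"number"}}}}},"required":["commands"]}

```bash
mkdir -p pics
python3 - <<'E'
from rig import arm
import cv2
print(arm.hold_point_z)
o=arm.get_obs()
for k,v in o.items(): print(k,v)
for n in ["scene","side","wrist"]:
    m=arm.camera_model(n); print(n,m)
    cv2.imwrite(f"pics/{n}0.png",arm.camera(n)[:,:,::-1])
E
```

```text
0.0187
time_s 0.0
q [ 1.13052849e+00  5.28457698e-01  1.43387072e+00  3.61890403e-06
  1.18137657e+00 -1.78505078e-01]
joint_velocities [ 0.00034161  0.00087661  0.0022803   0.00199796  0.002208   -0.00238545]
joint_efforts [-1.94663895e-03 -4.40050435e+01 -1.76592332e+01  6.31837081e-02
  5.83371834e-02 -1.53291844e-04]
tcp_pos [0.16140598 0.60306411 0.22158687]
tcp_rot [-0.40992066 -3.11408074  0.00315825]
contact_force [-0.51659796 -0.30012526  0.15014596]
torque [-0.03785579  0.00093356  0.0371136 ]
width 1.0031444694799232
scene {'intrinsics': array([[418.97211104,   0.        , 257.62252439],
       [  0.        , 418.97211104, 190.10960024],
       [  0.        ,   0.        ,   1.        ]]), 'R': array([[-0.70675079,  0.70746185,  0.00102309],
       [ 0.4452765 ,  0.4459518 , -0.77643791],
       [-0.54975645, -0.54829255, -0.63019293]]), 't': array([ 0.41621502, -0.05283675,  1.6319305 ])}
side {'intrinsics': array([[487.9572853 ,   0.        , 249.17855664],
       [  0.        , 487.9572853 , 186.10717874],
       [  0.        ,   0.        ,   1.        ]]), 'R': array([[-0.83222201, -0.55411287,  0.01911695],
       [-0.42186149,  0.6104667 , -0.67034565],
       [ 0.35977689, -0.5659411 , -0.74180271]]), 't': array([0.39670123, 0.37049189, 1.69883948])}
wrist {'intrinsics': array([[311.67011297,   0.        , 253.88071997],
       [  0.        , 311.67011297, 192.73213741],
       [  0.        ,   0.        ,   1.        ]]), 'R': array([[ 0.25916701,  0.96582893, -0.00263449],
       [ 0.92878562, -0.24847687,  0.27498458],
       [ 0.26493345, -0.07371381, -0.96144503]]), 't': array([-0.62222239, -0.03291977,  0.39139728])}
```

View pics/scene0.png

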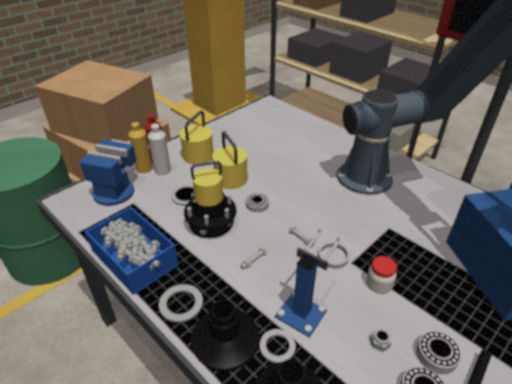

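View pics/side0.png

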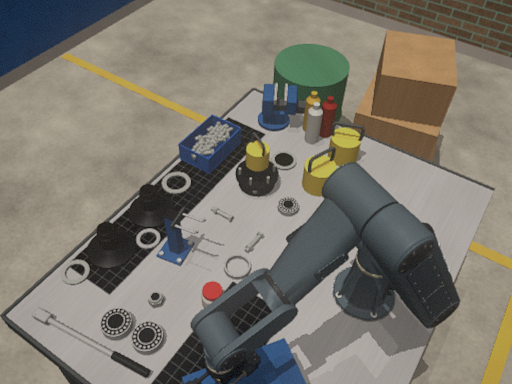

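View pics/wrist0.png

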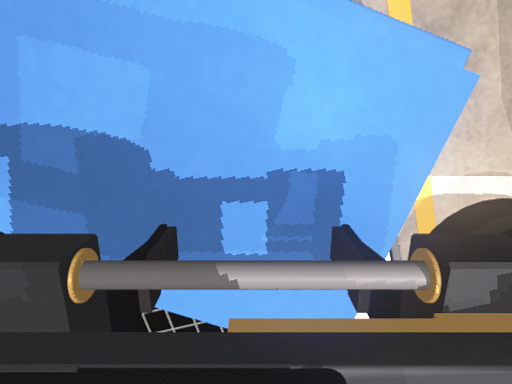

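The scene view shows three yellow covers with handles, at about (197,143), (230,165) and (207,190). Only the last sits on a black hub with studs; in the side view it is at (258,158). The stand is at (303,285) in scene and (175,240) in side. I'll zoom in on it.

Run:
```python
import cv2,numpy as np
a=cv2.imread("pics/scene0.png");b=cv2.imread("pics/side0.png")
def c(i,x,y,w,h,s): return cv2.resize(i[y:y+h,x:x+w],None,fx=s,fy=s,interpolation=cv2.INTER_CUBIC)
A=np.hstack([c(a,165,120,100,125,4),c(b,220,125,100,125,4)])
B=np.hstack([c(a,265,235,100,105,4),c(b,140,195,100,105,4)])
cv2.imwrite("pics/cropA.png",A);cv2.imwrite("pics/cropB.png",B)
```

```text
(no output)
```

View pics/cropA.png

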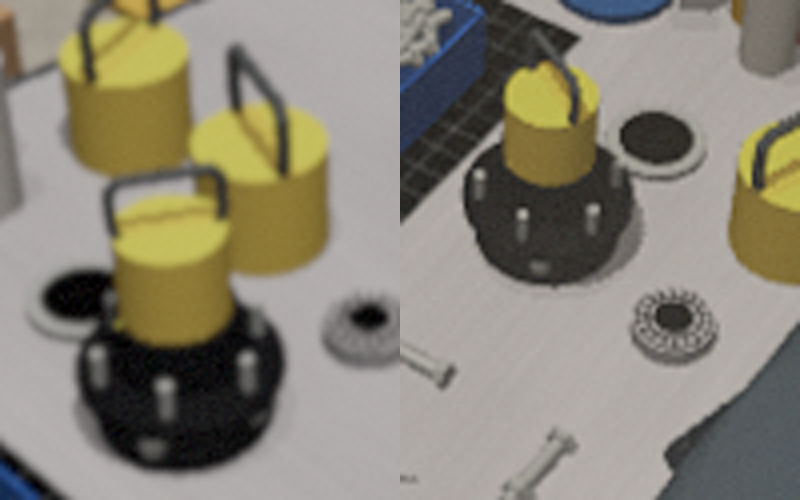

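View pics/cropB.png

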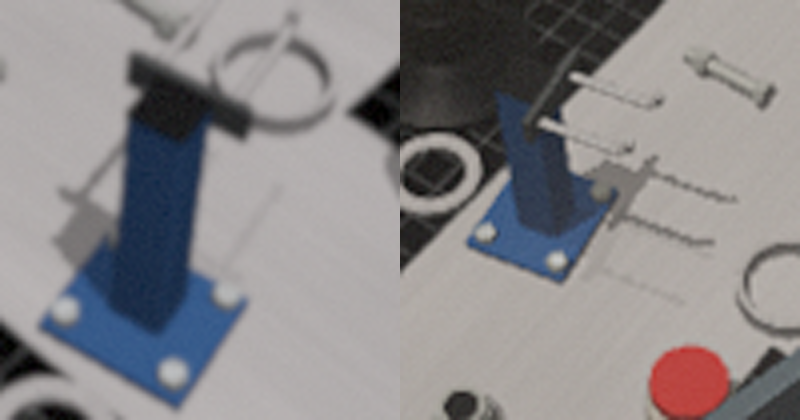

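```bash
cat > h.py <<'E'
import numpy as np,cv2
from rig import arm
def ray(n,p,m=None):
    m=m or arm.camera_model(n); d=m["R"].T@np.linalg.inv(m["intrinsics"])@np.array([p[0],p[1],1.]); return -m["R"].T@m["t"],d/np.linalg.norm(d)
def tri(*obs):
    A=np.zeros((3,3));b=np.zeros(3)
    rs=[ray(n,p) for n,p in obs]
    for c,d in rs:
        P=np.eye(3)-np.outer(d,d);A+=P;b+=P@c
    x=np.linalg.solve(A,b); return x,[np.linalg.norm((np.eye(3)-np.outer(d,d))@(x-c)) for c,d in rs]
def onz(n,p,z,m=None):
    c,d=ray(n,p,m); return c+d*(z-c[2])/d[2]
def proj(n,X,m=None):
    m=m or arm.camera_model(n); c=m["R"]@np.asarray(X)+m["t"]; c=m["intrinsics"]@c; return c[:2]/c[2]
E
python3 - <<'E'
from h import *
np.set_printoptions(precision=4,suppress=True)
S=lambda x,y:(x/4+165,y/4+120); D=lambda x,y:((x-400)/4+220,y/4+125)
S2=lambda x,y:(x/4+265,y/4+235); D2=lambda x,y:((x-400)/4+140,y/4+195)
print("bar ends: L(scene)",tri(("scene",S(112,186)),("side",D(537,38))),tri(("scene",S(112,186)),("side",D(572,78))))
print("R",tri(("scene",S(216,175)),("side",D(572,78))),tri(("scene",S(216,175)),("side",D(537,38))))
# plane at 248mm
for p in [(112,186),(216,175)]: print("sc",onz("scene",S(*p),.248))
for p in [(537,38),(572,78)]: print("sd",onz("side",D(*p),.248))
# hub cap top center
print("captop sc",onz("scene",S(172,228),.198),"sd",onz("side",D(551,95),.198))
print("flange sc",onz("scene",S(182,365),.063),"sd",onz("side",D(548,205),.063))
# stand
print("plate", tri(("scene",S2(135,60)),("side",D2(577,55))),tri(("scene",S2(248,128)),("side",D2(530,130))))
print("tip", tri(("scene",S2(292,18)),("side",D2(660,98))),tri(("scene",S2(292,18)),("side",D2(628,146))))
for p in [(660,98),(628,146)]: print("tip sd z.218",onz("side",D2(*p),.218))
print("tip sc",onz("scene",S2(292,18),.218))
for p in [(65,310),(173,372),(228,292)]: print("foot sc",onz("scene",S2(*p),.015))
for p in [(485,232),(557,262),(603,190)]: print("foot sd",onz("side",D2(*p),.015))
E
```

```text
bar ends: L(scene) (array([ 0.6211, -0.2448,  0.2384]), [np.float64(0.0015541029934130679), np.float64(0.0015541029934130826)]) (array([ 0.593 , -0.2742,  0.1956]), [np.float64(0.014922283285397402), np.float64(0.014922283285397318)])
R (array([ 0.557 , -0.2032,  0.2437]), [np.float64(0.00467639812339438), np.float64(0.004676398123394476)]) (array([ 0.5854, -0.1771,  0.2835]), [np.float64(0.016627583336157988), np.float64(0.016627583336157895)])
sc [ 0.628 -0.236  0.248]
sc [ 0.5633 -0.1915  0.248 ]
sd [ 0.6145 -0.2335  0.248 ]
sd [ 0.5569 -0.2056  0.248 ]
captop sc [ 0.59   -0.2172  0.198 ] sd [ 0.5879 -0.22    0.198 ]
flange sc [ 0.5968 -0.2116  0.063 ] sd [ 0.5764 -0.2048  0.063 ]
plate (array([0.6279, 0.1831, 0.2054]), [np.float64(0.002612509320719116), np.float64(0.002612509320719113)]) (array([0.6148, 0.2632, 0.1962]), [np.float64(0.0028477505223835965), np.float64(0.002847750522383558)])
tip (array([0.53  , 0.2141, 0.2198]), [np.float64(0.024277894334518033), np.float64(0.02427789433451822)]) (array([0.5317, 0.2346, 0.2084]), [np.float64(0.0007265603722804559), np.float64(0.0007265603722803219)])
tip sd z.218 [0.5355 0.1847 0.218 ]
tip sd z.218 [0.5269 0.2391 0.218 ]
tip sc [0.5404 0.2402 0.218 ]
foot sc [0.6936 0.195  0.015 ]
foot sc [0.6786 0.277  0.015 ]
foot sc [0.6042 0.2641 0.015 ]
foot sd [0.6774 0.2763 0.015 ]
foot sd [0.6031 0.2646 0.015 ]
foot sd [0.618  0.1791 0.015 ]
```

Scene view shows the bar from (192.5,166) to (219.5,163). From both views I get the bar centre near (0.59,-0.22), with the bar along about 145°. The stand's foot bolts give a centre of about (0.648,0.229) and a yaw of about 10°. The other candidates, the covers at (197,143) and (230,165), are larger and stand on the bench, so I reject them. First I'll rise and spin.

Request:
carry_out --commands '[{"linear": [0, 0, -1], "spin": 6, "grip": 1}, {"linear": [0, 0, -1], "spin": 7, "grip": 1}, {"linear": [0, 0, -1], "spin": 7, "grip": 1}, {"linear": [0, 0, -1], "spin": 0, "grip": 1}, {"linear": [0, 0, -1], "spin": 0, "grip": 1}, {"linear": [0, 0, -1], "spin": 0, "grip": 1}]'

```text
time_s: 0.65
tcp_pos: [0.1594, 0.5984, 0.3958]
tcp_rot: [-0.967, -2.985, 0.049]
contact_force: [0.3, 1.3, -0.1]
width: 0.998
```

```bash
cat >> h.py <<'E'
from scipy.spatial.transform import Rotation as Ro
def st():
    o=arm.get_obs();R=Ro.from_rotvec(o["tcp_rot"]).as_matrix();return o,np.array(o["tcp_pos"]),R
def to(X,yaw=None):
    """units in tool axes to bring TCP to X; yaw of tool y in deg"""
    o,p,R=st(); d=R.T@(np.array(X)-p)/0.03
    y=np.degrees(np.arctan2(R[1,1],R[0,1]))
    print("t",round(o["time_s"],2),"tcp",p.round(4),"yaw",y.round(2),"tilt z",R[:,2].round(3),"q",np.round(o["q"],2),"F",np.round(o["contact_force"],1),"T",np.round(o["torque"],2),"w",round(o["width"],3))
    print("units",d.round(2), "spin",None if yaw is None else (y-yaw+180)%360-180)
E
python3 -c "
from h import *
to([.57,-.2,.40],55)"
```

```text
t 0.65 tcp [0.1594 0.5984 0.3958] yaw 54.1 tilt z [-0.013 -0.028 -1.   ] q [ 1.13  0.4   1.18 -0.    1.6   0.19] F [ 0.3  1.3 -0.1] T [ 0.01 -0.01 -0.01] w 0.998
units [-26.69 -13.53   0.43] spin -0.9033484590315481
```

Request:
carry_out --commands '[{"linear": [-1, -0.5, 0], "spin": 0, "grip": 1}, {"linear": [-1, -0.5, 0], "spin": 0, "grip": 1}, {"linear": [-1, -0.5, 0], "spin": 0, "grip": 1}, {"linear": [-1, -0.5, 0], "spin": 0, "grip": 1}, {"linear": [-1, -0.5, 0], "spin": 0, "grip": 1}, {"linear": [-1, -0.5, 0], "spin": 0, "grip": 1}, {"linear": [-1, -0.5, 0], "spin": 0, "grip": 1}, {"linear": [-1, -0.5, 0], "spin": 0, "grip": 1}, {"linear": [-1, -0.5, 0], "spin": 0, "grip": 1}, {"linear": [-1, -0.5, 0], "spin": 0, "grip": 1}]'

```text
time_s: 1.48
tcp_pos: [0.3183, 0.2978, 0.4057]
tcp_rot: [-0.947, -2.993, 0.018]
contact_force: [-0.1, 0.9, -0.3]
width: 0.999
```

Request:
carry_out --commands '[{"linear": [-1, -0.5, 0], "spin": 0, "grip": 1}, {"linear": [-1, -0.5, 0], "spin": 0, "grip": 1}, {"linear": [-1, -0.5, 0], "spin": 0, "grip": 1}, {"linear": [-1, -0.5, 0], "spin": 0, "grip": 1}, {"linear": [-1, -0.5, 0], "spin": 0, "grip": 1}, {"linear": [-1, -0.5, 0], "spin": 0, "grip": 1}, {"linear": [-1, -0.5, 0], "spin": 0, "grip": 1}, {"linear": [-1, -0.5, 0], "spin": 0, "grip": 1}, {"linear": [-1, -0.5, 0], "spin": 0, "grip": 1}, {"linear": [-1, -0.5, 0], "spin": 0, "grip": 1}]'

```text
time_s: 2.32
tcp_pos: [0.4788, -0.0138, 0.4065]
tcp_rot: [-0.947, -2.991, 0.017]
contact_force: [-0.2, 0.3, 0.2]
width: 0.999
```

```bash
python3 -c "
from h import *
to([.57,-.2,.40],55)"
```

```text
t 2.32 tcp [ 0.4788 -0.0138  0.4065] yaw 54.86 tilt z [-0.008 -0.009 -1.   ] q [-0.26  0.15  1.5  -0.01  1.5  -1.21] F [-0.2  0.3  0.2] T [-0.03 -0.09  0.01] w 0.999
units [-6.06 -3.32  0.25] spin -0.13919686668779718
```

Request:
carry_out --commands '[{"linear": [-1, -0.55, 0], "spin": 0, "grip": 1}, {"linear": [-1, -0.55, 0], "spin": 0, "grip": 1}, {"linear": [-1, -0.55, 0], "spin": 0, "grip": 1}, {"linear": [-1, -0.55, 0], "spin": 0, "grip": 1}, {"linear": [-1, -0.55, 0], "spin": 0, "grip": 1}, {"linear": [0, 0, 0], "spin": 0, "grip": 1}]'

```text
time_s: 2.82
tcp_pos: [0.5572, -0.1818, 0.4039]
tcp_rot: [-0.956, -2.985, 0.019]
contact_force: [-0.1, 0.2, 0.3]
width: 1.002
```

```bash
python3 -c "
from h import *
to([.59,-.22,.30],55)
m=arm.camera_model('wrist')
cv2.imwrite('pics/w1.png',arm.camera('wrist')[:,:,::-1]); import pickle;pickle.dump(m,open('w1.pkl','wb'))
print(proj('wrist',[.59,-.22,.248],m))
"
```

```text
t 2.82 tcp [ 0.5572 -0.1818  0.4039] yaw 54.49 tilt z [-0.01  -0.009 -1.   ] q [-0.5   0.33  1.27 -0.01  1.56 -1.45] F [-0.1  0.2  0.3] T [-0.04 -0.01  0.02] w 1.002
units [-1.64 -0.36  3.46] spin -0.5085887349796678
[246.25721467 222.16432764]
```

View pics/w1.png

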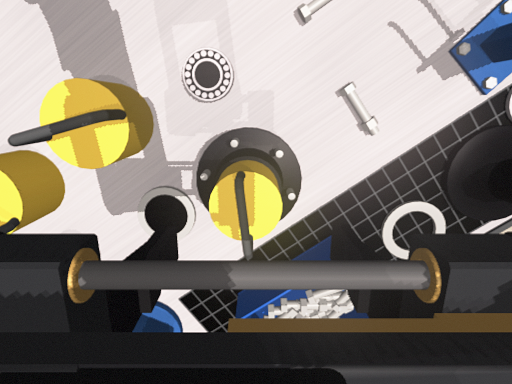

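The wrist view shows the hub at about (248,187), with the yellow cap at (245,203). The bar runs nearly vertically from (240,178) to (248,257), across the jaw direction as wanted.

```bash
python3 -c "
from h import *
import pickle;m=pickle.load(open('w1.pkl','rb'))
a=onz('wrist',(240.5,178),.248,m);b=onz('wrist',(248,256),.248,m);print(a,b,(a+b)/2,np.linalg.norm(a-b),np.degrees(np.arctan2(*(b-a)[1::-1])))
for n in ['scene','side']:
  print(n,[proj(n,x).round(1) for x in (a,b)])
i=cv2.imread('pics/w1.png')[100:270,170:330];cv2.imwrite('pics/w1c.png',cv2.resize(i,None,fx=3.5,fy=3.5))
hsv=cv2.cvtColor(cv2.imread('pics/w1.png'),cv2.COLOR_BGR2HSV)
"
```

```text
[ 0.54649604 -0.19594327  0.248     ] [ 0.62409575 -0.24226865  0.248     ] [ 0.5852959  -0.21910596  0.248     ] 0.09037564608181495 -30.836308383400265
scene [array([222.2, 160.9]), array([192.7, 165.1])]
side [array([264., 147.]), array([253.4, 132.3])]
```

View pics/w1c.png

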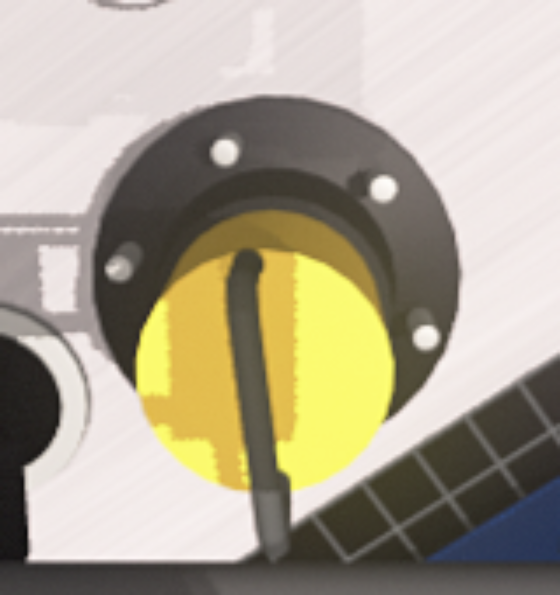

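```bash
python3 -c "
from h import *
import pickle;m=pickle.load(open('w1.pkl','rb'))
C=lambda x,y:(170+x/3.5,100+y/3.5)
a=onz('wrist',C(241,295),.248,m);b=onz('wrist',C(266,485),.248,m);print(a,b,np.linalg.norm(a-b),np.degrees(np.arctan2(*(b-a)[1::-1])))
print('cap',onz('wrist',C(265,369),.198,m))
print('hub flange',onz('wrist',C(277,278),.063,m))
S=[onz('wrist',C(*p),.097,m) for p in [(224,150),(384,187),(425,337),(118,268)]];print(np.array(S))
A=np.array([[2*s[0],2*s[1],1] for s in S]);y=np.array([s[0]**2+s[1]**2 for s in S]);x=np.linalg.lstsq(A,y,rcond=None)[0];print('studcenter',x[:2],np.sqrt(x[2]+x[0]**2+x[1]**2))
"
```

```text
[ 0.55097626 -0.20136895  0.248     ] [ 0.60555672 -0.23161843  0.248     ] 0.06240238214830274 -28.996012430177434
cap [ 0.58626277 -0.22046498  0.198     ]
hub flange [ 0.58562739 -0.2195738   0.063     ]
[[ 0.52084882 -0.1996614   0.097     ]
 [ 0.57362269 -0.15284756  0.097     ]
 [ 0.63997107 -0.17582508  0.097     ]
 [ 0.5353257  -0.26868583  0.097     ]]
studcenter [ 0.58715132 -0.22160543] 0.06995794542379982
```

Axle and cover centre are at about (0.586,-0.220), with the bar at about -30°, so tool yaw should be 60°.

Request:
carry_out --commands '[{"linear": [-0.3, 0, 1], "spin": -5.5, "grip": 1}, {"linear": [-0.4, 0, 1], "spin": 0, "grip": 1}, {"linear": [-0.3, 0, 1], "spin": 0, "grip": 1}, {"linear": [0, 0, 0], "spin": 0, "grip": 1}]'

```text
time_s: 3.2
tcp_pos: [0.5807, -0.194, 0.313]
tcp_rot: [-0.804, -3.03, 0.013]
contact_force: [-1.1, 0.2, -0.3]
width: 1.0
```

```bash
python3 -c "
from h import *
to([.586,-.2203,.229],60)
"
```

```text
t 3.2 tcp [ 0.5807 -0.194   0.313 ] yaw 60.3 tilt z [-0.009 -0.006 -1.   ] q [-0.5   0.43  1.35 -0.01  1.37 -1.55] F [-1.1  0.2 -0.3] T [ 0.01  0.03 -0.  ] w 1.0
units [-0.6  -0.65  2.8 ] spin 0.2955201815823898
```

Request:
carry_out --commands '[{"linear": [-0.6, -0.65, 0], "spin": 0, "grip": 1}, {"linear": [0, 0, 0.4], "spin": 0, "grip": 1}, {"linear": [0, 0, 0], "spin": 0, "grip": 1}]'

```text
time_s: 3.45
tcp_pos: [0.5849, -0.2159, 0.3015]
tcp_rot: [-0.797, -3.026, 0.008]
contact_force: [-1.1, 0.6, -0.8]
width: 1.004
```

```bash
python3 -c "
from h import *
to([.586,-.2203,.229],60)
m=arm.camera_model('wrist')
cv2.imwrite('pics/w2.png',arm.camera('wrist')[:,:,::-1])
cv2.imwrite('pics/sd2.png',cv2.resize(arm.camera('side')[90:220,190:340][:,:,::-1],None,fx=4,fy=4))
"
```

```text
t 3.45 tcp [ 0.5849 -0.2159  0.3015] yaw 60.5 tilt z [-0.013 -0.002 -1.   ] q [-0.53  0.46  1.33 -0.01  1.37 -1.58] F [-1.1  0.6 -0.8] T [ 0.01  0.03 -0.02] w 1.004
units [-0.13 -0.09  2.42] spin 0.4957542459726767
```

View pics/w2.png

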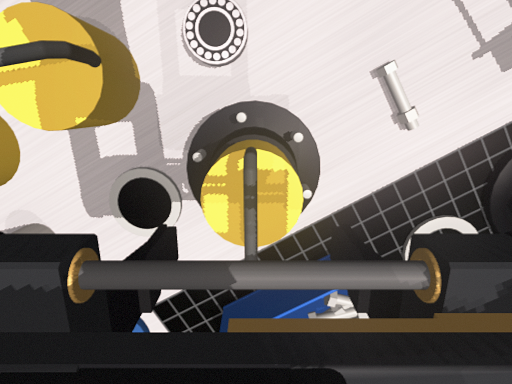

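View pics/sd2.png

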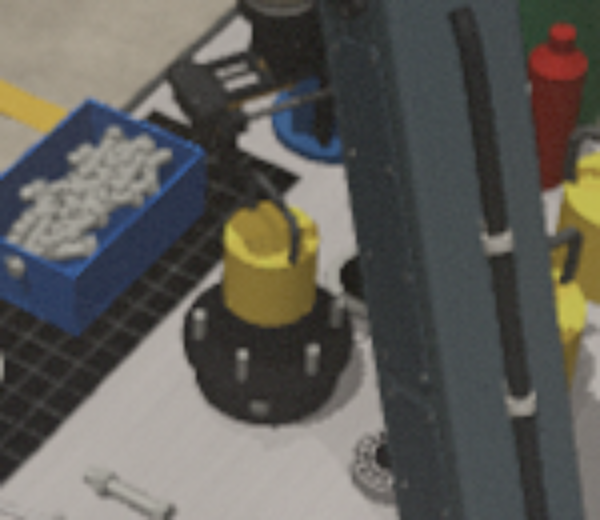

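Wrist view: the bar is vertical at x≈251, centred between the jaws. I'll go down and close.

Request:
carry_out --commands '[{"linear": [-0.1, -0.08, 0.8], "spin": 0.5, "grip": 1}, {"linear": [0, 0, 0.8], "spin": 0, "grip": 1}, {"linear": [0, 0, 0.8], "spin": 0, "grip": 1}, {"linear": [0, 0, 0.2], "spin": 0, "grip": 1}, {"linear": [0, 0, 0], "spin": 0, "grip": 1}]'

```text
time_s: 3.97
tcp_pos: [0.5912, -0.2191, 0.2354]
tcp_rot: [0.805, 3.025, -0.018]
contact_force: [0.1, 0.1, -0.1]
width: 0.997
```

```bash
python3 -c "
from h import *
to([.586,-.2203,.229],60)
"
```

```text
t 3.97 tcp [ 0.5912 -0.2191  0.2354] yaw 60.2 tilt z [ 0.008 -0.014 -1.   ] q [-0.53  0.52  1.41 -0.01  1.2  -1.58] F [ 0.1  0.1 -0.1] T [-0.   -0.02  0.03] w 0.997
units [ 0.14 -0.12  0.21] spin 0.20152969943501375
```

Request:
carry_out --commands '[{"linear": [0.14, -0.12, 0.25], "spin": 0.2, "grip": 1}, {"linear": [0, 0, 0], "spin": 0, "grip": 0.6}, {"linear": [0, 0, 0], "spin": 0, "grip": 0.3}, {"linear": [0, 0, 0], "spin": 0, "grip": 0}, {"linear": [0, 0, 0], "spin": 0, "grip": 0}, {"linear": [0, 0, 0], "spin": 0, "grip": 0}, {"linear": [0, 0, 0], "spin": 0, "grip": 0}, {"linear": [0, 0, 0], "spin": 0, "grip": 0}, {"linear": [0, 0, 0], "spin": 0, "grip": 0}]'

```text
time_s: 4.72
tcp_pos: [0.5889, -0.2212, 0.2362]
tcp_rot: [0.805, 3.011, -0.023]
contact_force: [-0.4, 0.5, -0.2]
width: 0.48
```

```bash
python3 -c "
from h import *
to([.586,-.2203,.229],60)
"
```

```text
t 4.72 tcp [ 0.5889 -0.2212  0.2362] yaw 60.04 tilt z [ 0.02  -0.021 -1.   ] q [-0.53  0.51  1.43 -0.01  1.18 -1.58] F [-0.4  0.5 -0.2] T [-0.01  0.05  0.01] w 0.48
units [ 0.1  -0.02  0.24] spin 0.042809414662940526
```

Request:
carry_out --commands '[{"linear": [0, 0, 0.25], "spin": 0, "grip": 0.4}, {"linear": [0, 0, 0.1], "spin": 0, "grip": 0.4}]'

```text
time_s: 4.88
tcp_pos: [0.5896, -0.2218, 0.2259]
tcp_rot: [0.805, 3.009, -0.024]
contact_force: [-0.1, 0.5, -0.6]
width: 0.419
```

```bash
python3 -c "
from h import *
to([.586,-.2203,.229],60)
to([.586,-.2203,.229],60)
"
```

```text
t 4.88 tcp [ 0.5896 -0.2218  0.2259] yaw 60.04 tilt z [ 0.022 -0.022 -1.   ] q [-0.53  0.52  1.44 -0.01  1.15 -1.58] F [-0.1  0.5 -0.6] T [ 0.01 -0.   -0.01] w 0.419
units [ 0.13 -0.02 -0.11] spin 0.03939907872430126
t 4.88 tcp [ 0.5896 -0.2218  0.2259] yaw 60.04 tilt z [ 0.022 -0.022 -1.   ] q [-0.53  0.52  1.44 -0.01  1.15 -1.58] F [-0.1  0.5 -0.6] T [ 0.01 -0.   -0.01] w 0.419
units [ 0.13 -0.02 -0.11] spin 0.03939907872430126
```

Request:
carry_out --commands '[{"linear": [0.1, 0, -0.1], "spin": 0, "grip": 0}, {"linear": [0, 0, 0], "spin": 0, "grip": 0}, {"linear": [0, 0, 0], "spin": 0, "grip": 0}, {"linear": [0, 0, 0], "spin": 0, "grip": 0}, {"linear": [0, 0, 0], "spin": 0, "grip": 0}]'

```text
time_s: 5.3
tcp_pos: [0.5857, -0.2195, 0.2269]
tcp_rot: [0.806, 3.013, -0.023]
contact_force: [1.0, -0.0, -1.1]
width: 0.105
```

```bash
python3 -c "
from h import *
to([.586,-.2203,.229],60)
"
```

```text
t 5.3 tcp [ 0.5857 -0.2195  0.2269] yaw 60.04 tilt z [ 0.018 -0.02  -1.   ] q [-0.53  0.51  1.45 -0.01  1.16 -1.58] F [ 1.  -0.  -1.1] T [0.01 0.03 0.01] w 0.105
units [-0.02 -0.02 -0.07] spin 0.04088936520631137
```

Request:
carry_out --commands '[{"linear": [0, 0, 0], "spin": 0, "grip": 0}, {"linear": [0, 0, 0], "spin": 0, "grip": 0}, {"linear": [0, 0, 0], "spin": 0, "grip": 0}, {"linear": [0, 0, -0.3], "spin": 0, "grip": 0}, {"linear": [0, 0, -0.5], "spin": 0, "grip": 0}, {"linear": [0, 0, -0.5], "spin": 0, "grip": 0}]'

```text
time_s: 5.8
tcp_pos: [0.5822, -0.2171, 0.263]
tcp_rot: [0.809, 3.024, -0.018]
contact_force: [0.8, 0.9, -1.6]
width: 0.099
```

```bash
python3 -c "
from h import *
to([.586,-.2203,.33],60)
cv2.imwrite('pics/w3.png',arm.camera('wrist')[:,:,::-1])
cv2.imwrite('pics/sd3.png',cv2.resize(arm.camera('side')[90:220,190:340][:,:,::-1],None,fx=4,fy=4))
"
```

```text
t 5.8 tcp [ 0.5822 -0.2171  0.263 ] yaw 60.04 tilt z [ 0.008 -0.014 -1.   ] q [-0.53  0.48  1.41 -0.01  1.25 -1.58] F [ 0.8  0.9 -1.6] T [ 0.    0.01 -0.  ] w 0.099
units [-0.2  -0.05 -2.23] spin 0.039878977636902846
```

View pics/w3.png

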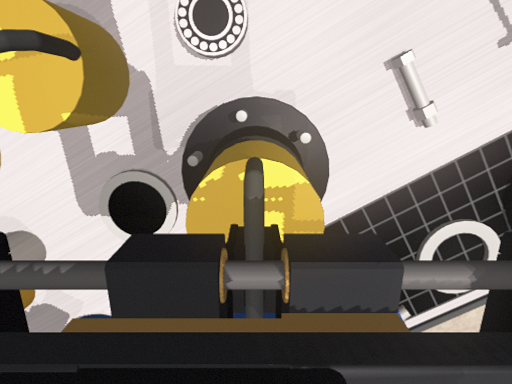

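View pics/sd3.png

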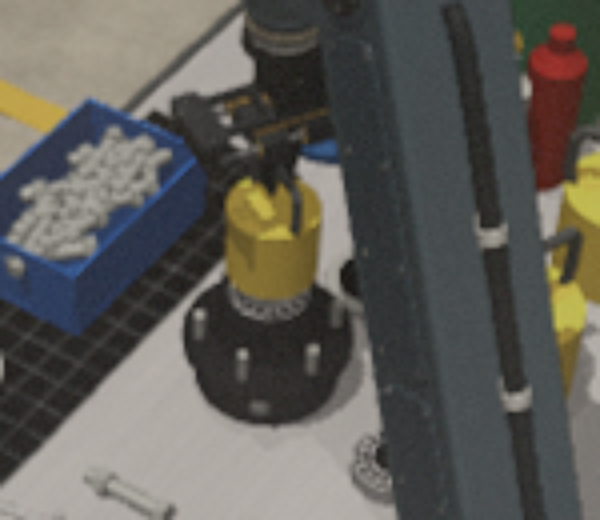

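The cover has come up in the jaws: in the side crop its rim is clear of the hub at (265,295). I'll keep lifting.

Request:
carry_out --commands '[{"linear": [-0.1, 0, -0.6], "spin": 0, "grip": 0}, {"linear": [-0.1, 0, -0.8], "spin": 0, "grip": 0}, {"linear": [-0.05, 0, -0.8], "spin": 0, "grip": 0}, {"linear": [0, 0, -0.6], "spin": 0, "grip": 0}, {"linear": [0, 0, 0], "spin": 0, "grip": 0}]'

```text
time_s: 6.32
tcp_pos: [0.5878, -0.2196, 0.3493]
tcp_rot: [0.809, 3.023, -0.018]
contact_force: [0.4, -0.4, -1.4]
width: 0.097
```

```bash
python3 -c "
from h import *
to([.46,.2,.33],10)
cv2.imwrite('pics/sd4.png',cv2.resize(arm.camera('side')[90:220,190:340][:,:,::-1],None,fx=4,fy=4))
"
```

```text
t 6.32 tcp [ 0.5878 -0.2196  0.3493] yaw 60.04 tilt z [ 0.009 -0.014 -1.   ] q [-0.53  0.42  1.27 -0.01  1.44 -1.58] F [ 0.4 -0.4 -1.4] T [-0.06 -0.08 -0.01] w 0.097
units [10.68  9.99  0.41] spin 50.04046357896334
```

View pics/sd4.png

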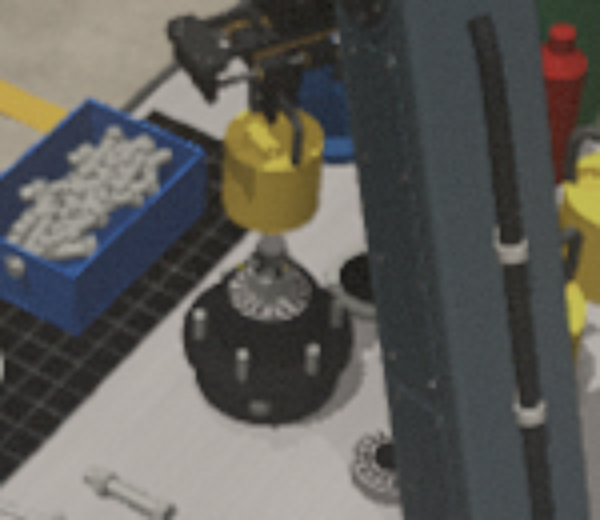

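Request:
carry_out --commands '[{"linear": [0.3, 0.3, 0], "spin": 0, "grip": 0}, {"linear": [0.6, 0.6, 0], "spin": 0, "grip": 0}, {"linear": [0.8, 0.8, 0], "spin": 0, "grip": 0}, {"linear": [0.8, 0.8, 0], "spin": 0, "grip": 0}, {"linear": [0.8, 0.8, 0], "spin": 0, "grip": 0}, {"linear": [0.8, 0.8, 0], "spin": 0, "grip": 0}, {"linear": [0.8, 0.8, 0], "spin": 0, "grip": 0}, {"linear": [0.8, 0.8, 0], "spin": 0, "grip": 0}, {"linear": [0.6, 0.6, 0], "spin": 0, "grip": 0}, {"linear": [0.4, 0.4, 0], "spin": 0, "grip": 0}]'

```text
time_s: 7.2
tcp_pos: [0.4962, 0.0712, 0.3233]
tcp_rot: [-0.818, -3.003, 0.012]
contact_force: [0.2, -0.3, -2.3]
width: 0.096
```

Request:
carry_out --commands '[{"linear": [0, 0, 0], "spin": 4, "grip": 0}, {"linear": [0, 0, 0], "spin": 7, "grip": 0}, {"linear": [0, 0, 0], "spin": 7, "grip": 0}, {"linear": [0, 0, 0], "spin": 7, "grip": 0}, {"linear": [0, 0, 0], "spin": 7, "grip": 0}, {"linear": [0, 0, 0], "spin": 7, "grip": 0}, {"linear": [0, 0, 0], "spin": 7, "grip": 0}, {"linear": [0, 0, 0], "spin": 4, "grip": 0}]'

```text
time_s: 7.87
tcp_pos: [0.4756, 0.0847, 0.3073]
tcp_rot: [-2.017, -2.336, 0.058]
contact_force: [1.1, -0.0, -2.0]
width: 0.098
```

```bash
python3 -c "
from h import *
to([.46,.2,.33],10)
m=arm.camera_model('wrist')
cv2.imwrite('pics/w5.png',arm.camera('wrist')[:,:,::-1]); import pickle;pickle.dump(m,open('w5.pkl','wb'))
cv2.imwrite('pics/sd5.png',arm.camera('side')[:,:,::-1])
"
```

```text
t 7.87 tcp [0.4756 0.0847 0.3073] yaw 8.41 tilt z [-0.066  0.007 -0.998] q [-0.06  0.26  1.62  0.    1.32 -0.2 ] F [ 1.1 -0.  -2. ] T [-0.09 -0.06 -0.03] w 0.098
units [ 3.89 -0.   -0.69] spin -1.5924573826856943
```

View pics/w5.png

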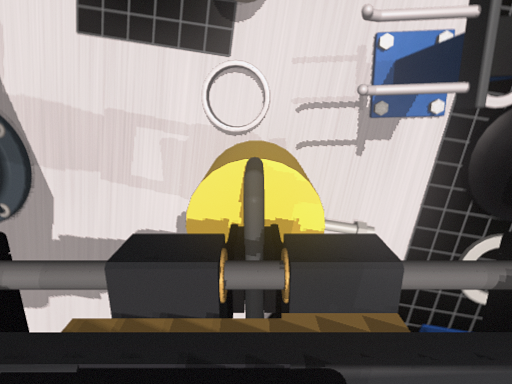

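View pics/sd5.png

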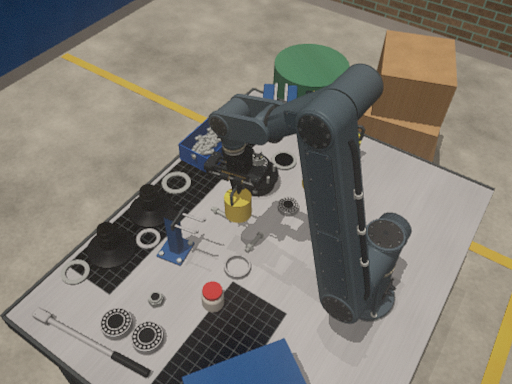

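Wrist view: the cover hangs straight, the bar is vertical in the jaws, the prong ends are at (368,12) and (363,90), and their roots are near (477,10) and (467,88). I'll measure the hook from these.

```bash
python3 -c "
from h import *
import pickle;m=pickle.load(open('w5.pkl','rb'))
t1=onz('wrist',(368.5,12.5),.216,m);t2=onz('wrist',(363.5,90),.216,m);b1=onz('wrist',(475,10.5),.2,m);b2=onz('wrist',(467,87.5),.2,m)
print(t1,t2,b1,b2)
print('sep',np.linalg.norm(t1-t2),'tipmid',(t1+t2)/2)
for d in (b1-t1,b2-t2): print('dir',np.degrees(np.arctan2(d[1],d[0])))
d=t2-t1; print('ydir',np.degrees(np.arctan2(d[1],d[0])))
i=cv2.imread('pics/w5.png')[0:130,340:512];cv2.imwrite('pics/w5c.png',cv2.resize(i,None,fx=4,fy=4))
i=cv2.imread('pics/sd5.png')[150:280,130:290];cv2.imwrite('pics/sd5c.png',cv2.resize(i,None,fx=4,fy=4))
"
```

```text
[0.5302682  0.23250141 0.216     ] [0.53919025 0.18039685 0.216     ] [0.61077116 0.24859325 0.2       ] [0.62228166 0.19513395 0.2       ]
sep 0.052862913493170696 tipmid [0.53472922 0.20644913 0.216     ]
dir 11.303944711290747
dir 10.057396042340441
ydir -80.283279248972
```

View pics/w5c.png

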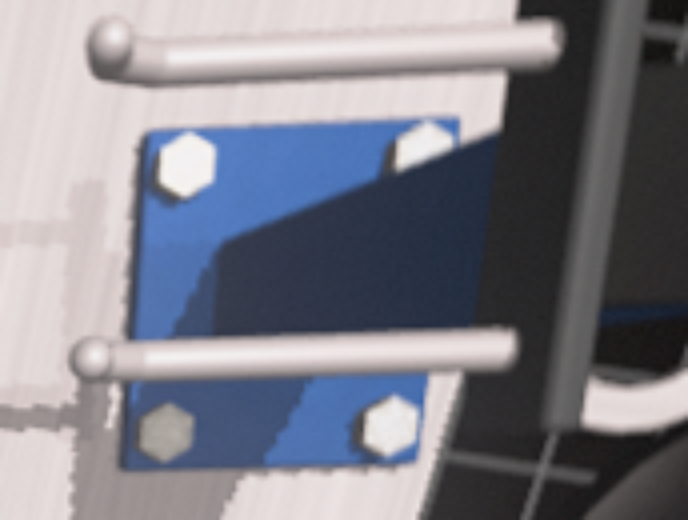

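View pics/sd5c.png

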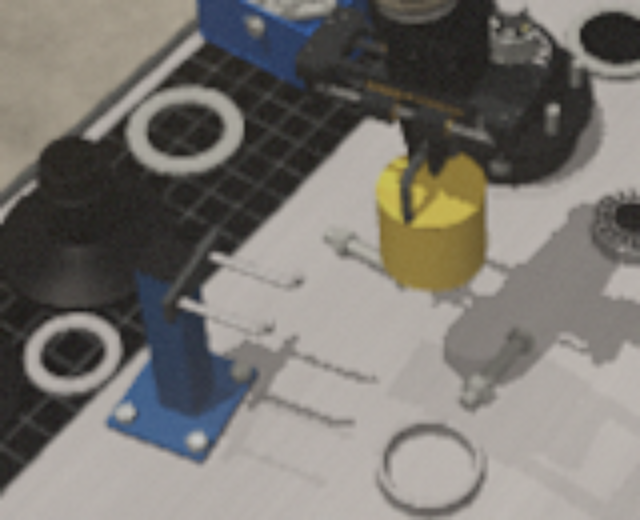

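```bash
python3 -c "
from h import *
to([.45,.193,.26],10)
for n,p in (('scene',(383,266)),('side',(212,290))): print(onz(n,p,.085))
"
```

```text
t 7.97 tcp [0.4755 0.0846 0.3072] yaw 8.74 tilt z [-0.067  0.007 -0.998] q [-0.06  0.26  1.62  0.    1.32 -0.21] F [ 0.   0.3 -0.5] T [-0.1  -0.06  0.02] w 0.099
units [ 3.67 -0.19  1.65] spin -1.256643736905687
[0.41814305 0.32443316 0.085     ]
[0.40802012 0.32580539 0.085     ]
```

Request:
carry_out --commands '[{"linear": [0.5, 0, 0], "spin": -1, "grip": 0}, {"linear": [0.8, 0, 0.1], "spin": 0, "grip": 0}, {"linear": [0.8, 0, 0.2], "spin": 0, "grip": 0}, {"linear": [0.8, 0, 0.3], "spin": 0, "grip": 0}, {"linear": [0.6, 0, 0.3], "spin": 0, "grip": 0}, {"linear": [0.3, 0, 0.3], "spin": 0, "grip": 0}, {"linear": [0, 0, 0], "spin": 0, "grip": 0}]'

```text
time_s: 8.55
tcp_pos: [0.4468, 0.2016, 0.2658]
tcp_rot: [-1.968, -2.367, 0.069]
contact_force: [-0.5, -0.9, -2.1]
width: 0.102
```

```bash
python3 -c "
from h import *
to([.455,.193,.218],10)
"
```

```text
t 8.55 tcp [0.4468 0.2016 0.2658] yaw 10.56 tilt z [-0.077  0.006 -0.997] q [ 0.18  0.32  1.66  0.02  1.23 -0.01] F [-0.5 -0.9 -2.1] T [-0.1  -0.04  0.01] w 0.102
units [-0.36  0.34  1.57] spin 0.5567576891903343
```

Request:
carry_out --commands '[{"linear": [-0.15, 0.15, 0.5], "spin": 0.5, "grip": 0}, {"linear": [-0.1, 0.15, 0.5], "spin": 0, "grip": 0}, {"linear": [0, 0, 0.4], "spin": 0, "grip": 0}, {"linear": [0, 0, 0], "spin": 0, "grip": 0}]'

```text
time_s: 8.88
tcp_pos: [0.4531, 0.1945, 0.2209]
tcp_rot: [-1.97, -2.367, 0.073]
contact_force: [-0.7, -0.2, -1.8]
width: 0.093
```

```bash
python3 -c "
from h import *
to([.455,.193,.217],10)
m=arm.camera_model('wrist')
cv2.imwrite('pics/w6.png',arm.camera('wrist')[:,:,::-1])
cv2.imwrite('pics/sd6.png',cv2.resize(arm.camera('side')[170:290,130:280][:,:,::-1],None,fx=4,fy=4))
t1=onz('wrist',(368.5,12.5),.216,m)
"
```

```text
t 8.88 tcp [0.4531 0.1945 0.2209] yaw 10.47 tilt z [-0.077  0.003 -0.997] q [ 0.17  0.38  1.71  0.02  1.12 -0.02] F [-0.7 -0.2 -1.8] T [-0.06  0.02  0.01] w 0.093
units [-0.06  0.06  0.12] spin 0.4726123352157856
```

View pics/w6.png

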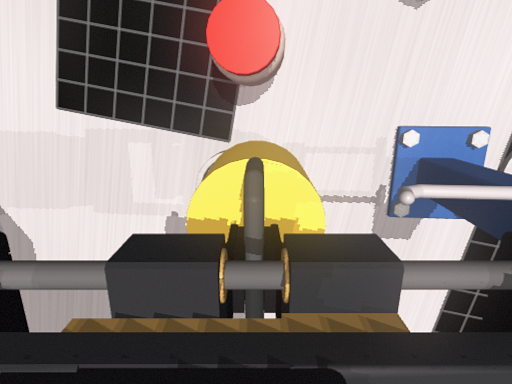

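View pics/sd6.png

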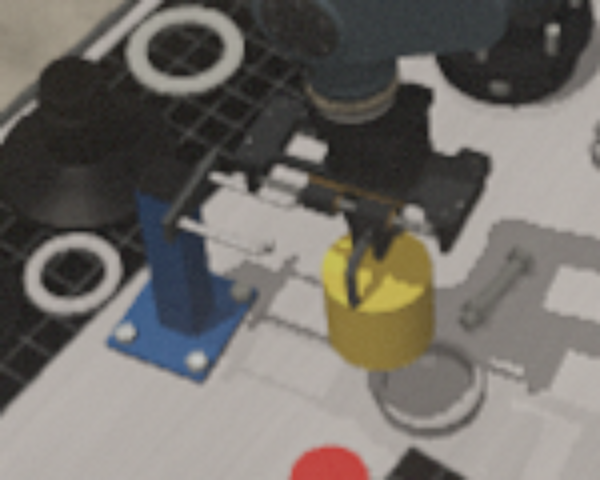

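The visible prong end is at (407,197), between the handle's leg (255,165) and the jaws. I'll use it to check the sideways fit.

```bash
python3 -c "
from h import *
m=arm.camera_model('wrist')
t=onz('wrist',(407,197),.216,m); o,p,R=st()
print('tip',t)
leg=onz('wrist',(255,163),p[2]+.021,m); print('leg',leg)
v=np.array([np.cos(np.radians(100)),np.sin(np.radians(100))])
print('lateral: tip rel tcp',(t-p)[:2]@v,'leg rel',(leg-p)[:2]@v)
for n in ['scene','side']: print(n,proj(n,t))
"
```

```text
tip [0.53157436 0.23445988 0.216     ]
leg [0.44735958 0.24185778 0.24381544]
lateral: tip rel tcp 0.025611445617339315 leg rel 0.047520697114664855
scene [338.14819592 237.15366542]
side [196.79063902 230.27731783]
```

Request:
carry_out --commands '[{"linear": [-0.05, 0, 0.2], "spin": 0.4, "grip": 0}, {"linear": [0, 0.5, -0.04], "spin": 0, "grip": 0}, {"linear": [0, 0.6, -0.05], "spin": 0, "grip": 0}, {"linear": [0, 0.5, -0.04], "spin": 0, "grip": 0}, {"linear": [0, 0, 0], "spin": 0, "grip": 0}]'

```text
time_s: 9.4
tcp_pos: [0.5051, 0.2001, 0.2201]
tcp_rot: [-1.986, -2.364, 0.062]
contact_force: [0.9, -0.7, -0.8]
width: 0.093
```

```bash
python3 -c "
from h import *
to([.5605,.2125,.215],10)
m=arm.camera_model('wrist')
cv2.imwrite('pics/w7.png',arm.camera('wrist')[:,:,::-1])
"
```

```text
t 9.4 tcp [0.5051 0.2001 0.2201] yaw 9.95 tilt z [-0.067  0.004 -0.998] q [ 0.16  0.45  1.6   0.02  1.16 -0.02] F [ 0.9 -0.7 -0.8] T [-0.09 -0.06 -0.02] w 0.093
units [0.09 1.9  0.05] spin -0.04549652031289497
```

View pics/w7.png

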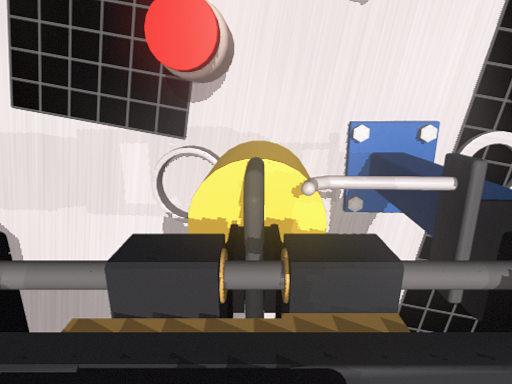

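Request:
carry_out --commands '[{"linear": [0, 0, 0.15], "spin": 0, "grip": 0}, {"linear": [0.05, 0.5, -0.03], "spin": 0, "grip": 0}, {"linear": [0.05, 0.5, -0.03], "spin": 0, "grip": 0}, {"linear": [0, 0.5, -0.03], "spin": 0, "grip": 0}, {"linear": [0, 0.2, 0], "spin": 0, "grip": 0}, {"linear": [0, 0, 0], "spin": 0, "grip": 0}]'

```text
time_s: 9.95
tcp_pos: [0.5457, 0.2103, 0.2134]
tcp_rot: [-1.98, -2.359, 0.077]
contact_force: [-1.0, -0.4, -2.1]
width: 0.099
```

```bash
python3 -c "
from h import *
to([.5605,.2125,.188],10)
m=arm.camera_model('wrist')
cv2.imwrite('pics/w8.png',arm.camera('wrist')[:,:,::-1])
cv2.imwrite('pics/sd8.png',cv2.resize(arm.camera('side')[170:290,130:280][:,:,::-1],None,fx=4,fy=4))
"
```

```text
t 9.95 tcp [0.5457 0.2103 0.2134] yaw 10.01 tilt z [-0.079  0.001 -0.997] q [ 0.17  0.51  1.49  0.02  1.22 -0.01] F [-1.  -0.4 -2.1] T [-0.14 -0.07 -0.01] w 0.099
units [-0.03  0.56  0.81] spin 0.007763338055866598
```

View pics/w8.png

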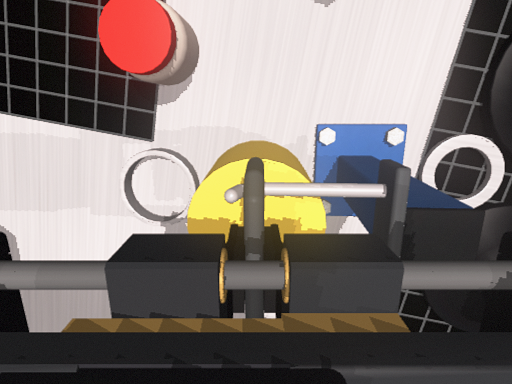

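View pics/sd8.png

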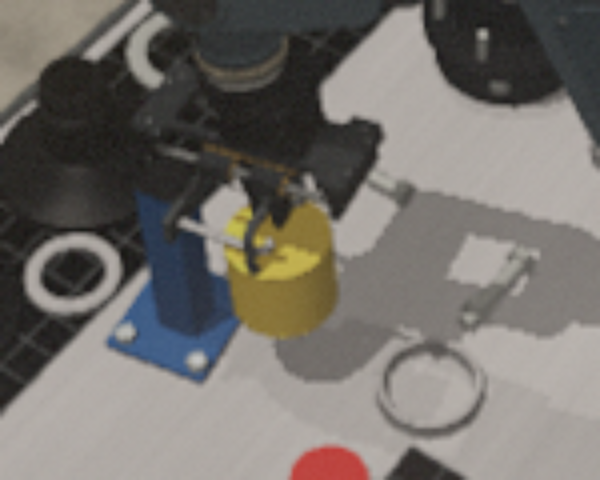

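The prong at (232,195)–(385,190) passes through the handle loop. I'll move the last bit in, then lower.

Request:
carry_out --commands '[{"linear": [0, 0.6, -0.04], "spin": 0, "grip": 0}, {"linear": [0, 0, 0], "spin": 0, "grip": 0}, {"linear": [0, 0, 0.3], "spin": 0, "grip": 0}, {"linear": [0, 0, 0.2], "spin": 0, "grip": 0}, {"linear": [0, 0, 0], "spin": 0, "grip": 0}]'

```text
time_s: 10.47
tcp_pos: [0.5542, 0.2124, 0.1968]
tcp_rot: [-1.975, -2.355, 0.088]
contact_force: [-0.7, -0.4, -1.9]
width: 0.095
```

```bash
python3 -c "
from h import *
to([.5605,.2125,.188],10)
"
```

```text
t 10.47 tcp [0.5542 0.2124 0.1968] yaw 10.06 tilt z [-0.088 -0.001 -0.996] q [ 0.17  0.55  1.48  0.02  1.2  -0.01] F [-0.7 -0.4 -1.9] T [-0.09 -0.02  0.01] w 0.095
units [-0.04  0.23  0.27] spin 0.062141748726503465
```

Request:
carry_out --commands '[{"linear": [0, 0.1, 0.15], "spin": 0, "grip": 0}, {"linear": [0, 0, 0.1], "spin": 0, "grip": 0}, {"linear": [0, 0, 0.08], "spin": 0, "grip": 0}, {"linear": [0, 0, 0], "spin": 0, "grip": 0}]'

```text
time_s: 10.8
tcp_pos: [0.5552, 0.213, 0.1876]
tcp_rot: [-1.974, -2.355, 0.088]
contact_force: [-1.7, -0.6, 0.9]
width: 0.096
```

```bash
python3 -c "
from h import *
to([.5605,.2125,.188],10)
"
```

```text
t 10.8 tcp [0.5552 0.213  0.1876] yaw 10.09 tilt z [-0.088 -0.001 -0.996] q [ 0.17  0.56  1.48  0.02  1.18 -0.01] F [-1.7 -0.6  0.9] T [-0.22  0.06  0.02] w 0.096
units [-0.05  0.17 -0.03] spin 0.09352355582134919
```

```bash
python3 -c "
from h import *
cv2.imwrite('pics/w9.png',arm.camera('wrist')[:,:,::-1])
cv2.imwrite('pics/sd9.png',cv2.resize(arm.camera('side')[170:290,130:280][:,:,::-1],None,fx=4,fy=4))
"
```

```text
(no output)
```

View pics/w9.png

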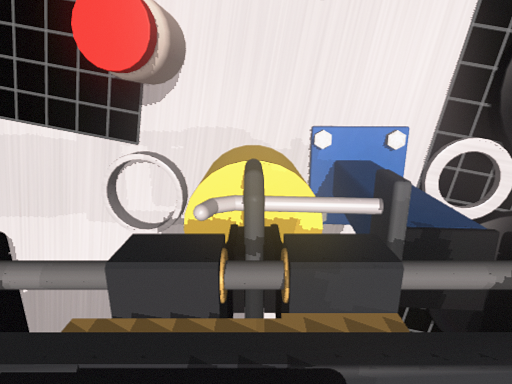

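View pics/sd9.png

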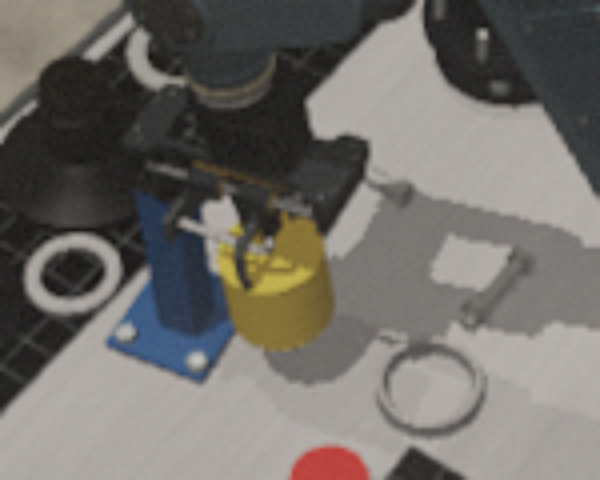

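The bar rests on the prong, inside the turned-up end at (203,211). I'll open part way so the fingers stay clear of the back plate.

Request:
carry_out --commands '[{"linear": [0, 0, 0], "spin": 0, "grip": 0.2}, {"linear": [0, 0, 0], "spin": 0, "grip": 0.3}, {"linear": [0, 0, 0], "spin": 0, "grip": 0.4}, {"linear": [0, 0, 0], "spin": 0, "grip": 0.4}, {"linear": [0, 0, 0], "spin": 0, "grip": 0.4}, {"linear": [0, 0, 0], "spin": 0, "grip": 0.4}]'

```text
time_s: 11.4
tcp_pos: [0.5552, 0.2131, 0.1871]
tcp_rot: [-1.975, -2.355, 0.087]
contact_force: [0.0, 0.4, -0.6]
width: 0.383
```

```bash
python3 -c "
from h import *
to([.5605,.2125,.27],10)
cv2.imwrite('pics/w10.png',arm.camera('wrist')[:,:,::-1])
cv2.imwrite('pics/sd10.png',cv2.resize(arm.camera('side')[170:290,130:280][:,:,::-1],None,fx=4,fy=4))
"
```

```text
t 11.4 tcp [0.5552 0.2131 0.1871] yaw 10.09 tilt z [-0.088 -0.    -0.996] q [ 0.17  0.56  1.48  0.02  1.18 -0.01] F [ 0.   0.4 -0.6] T [-0.05  0.01  0.05] w 0.383
units [-0.01 -0.07 -2.77] spin 0.08636196748236102
```

View pics/w10.png

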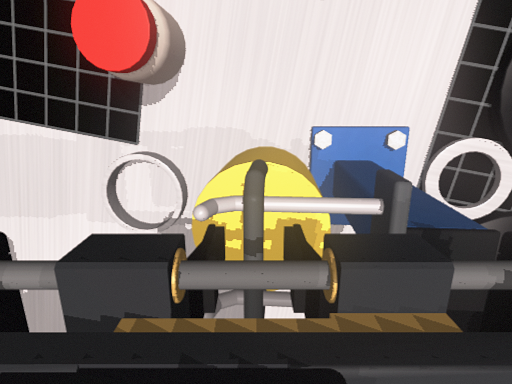

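View pics/sd10.png

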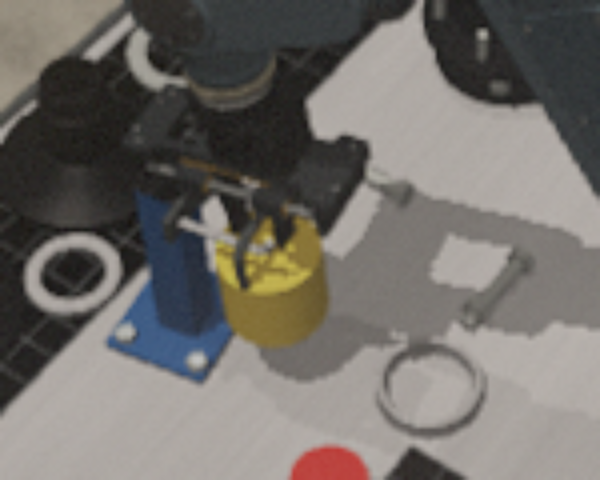

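Released. The cover hangs plumb, with the bar between the open fingers and both prongs under it (the second at (240,298)). I'll raise straight up.

Request:
carry_out --commands '[{"linear": [0, -0.04, -0.5], "spin": 0, "grip": 0.4}, {"linear": [0, -0.05, -0.6], "spin": 0, "grip": 0.4}, {"linear": [0, -0.07, -0.8], "spin": 0, "grip": 0.4}, {"linear": [0, -0.07, -0.8], "spin": 0, "grip": 0.5}, {"linear": [0, -0.09, -1], "spin": 0, "grip": 0.7}, {"linear": [0, -0.09, -1], "spin": 0, "grip": 0.8}, {"linear": [0, 0, 0], "spin": 0, "grip": 1}]'

```text
time_s: 12.08
tcp_pos: [0.5538, 0.2105, 0.331]
tcp_rot: [-1.97, -2.35, 0.099]
contact_force: [0.5, -0.0, 0.6]
width: 0.621
```

```bash
python3 -c "
from h import *
to([.54,-.17,.32],10)
cv2.imwrite('pics/sd11.png',cv2.resize(arm.camera('side')[125:275,130:290][:,:,::-1],None,fx=4,fy=4))
"
```

```text
t 12.08 tcp [0.5538 0.2105 0.331 ] yaw 10.08 tilt z [-0.097 -0.002 -0.995] q [ 0.17  0.42  1.31  0.01  1.51 -0.01] F [ 0.5 -0.   0.6] T [-0.13 -0.06 -0.04] w 0.621
units [-12.42  -2.62   0.44] spin 0.08046313496737412
```

View pics/sd11.png

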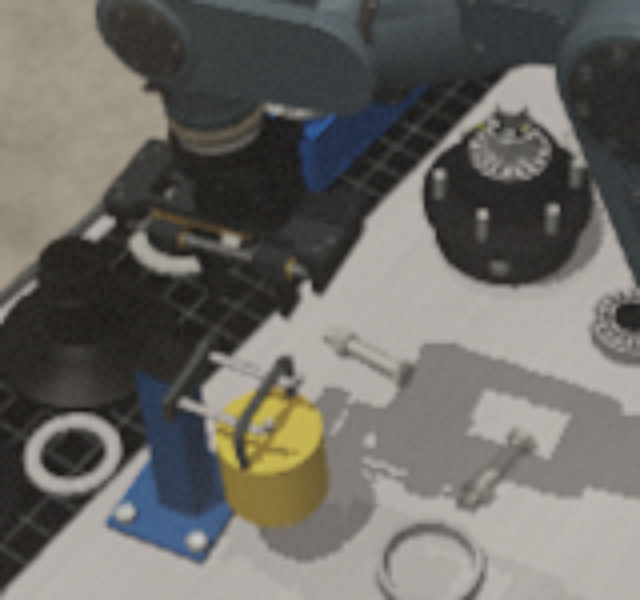

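The cover hangs level on both prongs. Tool tilt has built up to about 5.6°; I'll reduce that on the way, since fast downward moves seem to cut it. Now back to the hub.

Request:
carry_out --commands '[{"linear": [-0.6, 0, -0.3], "spin": 0, "grip": 1}, {"linear": [-1, -0.1, -0.3], "spin": 0, "grip": 1}, {"linear": [-1, -0.1, -0.3], "spin": 0, "grip": 1}, {"linear": [-1, -0.1, 0], "spin": 0, "grip": 1}, {"linear": [-1, -0.1, 0], "spin": 0, "grip": 1}, {"linear": [-1, -0.1, 0], "spin": 0, "grip": 1}, {"linear": [-1, -0.1, 0], "spin": 0, "grip": 1}, {"linear": [-1, -0.1, 0], "spin": 0, "grip": 1}, {"linear": [-1, 0, 0], "spin": 0, "grip": 1}, {"linear": [-1, 0, 0], "spin": 0, "grip": 1}]'

```text
time_s: 12.97
tcp_pos: [0.5803, -0.0809, 0.3422]
tcp_rot: [-1.942, -2.347, 0.114]
contact_force: [-0.1, -0.1, 0.2]
width: 1.0
```

Request:
carry_out --commands '[{"linear": [-1, 0, 0], "spin": 0, "grip": 1}, {"linear": [-0.8, 0, 0], "spin": 0, "grip": 1}, {"linear": [-0.4, 0, 0], "spin": 0, "grip": 1}, {"linear": [0, 0, 0], "spin": 0, "grip": 1}]'

```text
time_s: 13.3
tcp_pos: [0.5908, -0.1545, 0.3338]
tcp_rot: [-1.945, -2.334, 0.121]
contact_force: [-0.2, 0.5, 0.0]
width: 1.0
```

```bash
python3 -c "
from h import *
to([.586,-.22,.36],10)
"
```

```text
t 13.3 tcp [ 0.5908 -0.1545  0.3338] yaw 10.5 tilt z [-0.128  0.004 -0.992] q [-0.41  0.47  1.23 -0.05  1.56 -0.59] F [-0.2  0.5  0. ] T [-0.07 -0.05 -0.03] w 1.0
units [-2.09 -0.66 -0.86] spin 0.497873411026319
```

Request:
carry_out --commands '[{"linear": [0, 0.13, 1], "spin": 0, "grip": 1}, {"linear": [0, 0.13, 1], "spin": 0, "grip": 1}]'

```text
time_s: 13.47
tcp_pos: [0.5941, -0.1538, 0.2772]
tcp_rot: [-1.954, -2.341, 0.114]
contact_force: [-0.5, 0.4, -1.3]
width: 0.997
```

```bash
python3 -c "
from h import *
to([.586,-.22,.36],10)
"
```

```text
t 13.47 tcp [ 0.5941 -0.1538  0.2772] yaw 10.36 tilt z [-0.116  0.    -0.993] q [-0.41  0.51  1.31 -0.05  1.43 -0.58] F [-0.5  0.4 -1.3] T [-0.06  0.02  0.03] w 0.997
units [-2.06 -0.97 -2.71] spin 0.3585506286465261
```

Request:
carry_out --commands '[{"linear": [0, 0, -0.3], "spin": 0, "grip": 1}, {"linear": [0, 0, -0.3], "spin": 0, "grip": 1}, {"linear": [0, 0, -0.3], "spin": 0, "grip": 1}, {"linear": [0, 0, -0.3], "spin": 0, "grip": 1}]'

```text
time_s: 13.8
tcp_pos: [0.594, -0.1472, 0.3091]
tcp_rot: [-1.937, -2.33, 0.119]
contact_force: [0.9, 0.3, -0.8]
width: 1.001
```

```bash
python3 -c "
from h import *
to([.586,-.22,.36],10)
"
```

```text
t 13.8 tcp [ 0.594  -0.1472  0.3091] yaw 10.67 tilt z [-0.134  0.01  -0.991] q [-0.4   0.49  1.26 -0.04  1.52 -0.58] F [ 0.9  0.3 -0.8] T [-0.12 -0.03 -0.03] w 1.001
units [-2.28 -0.93 -1.67] spin 0.6686460693204879
```

Tilt is about 7.7° and can't be commanded directly, so I'll try up/down cycles to see which way it moves.

Request:
carry_out --commands '[{"linear": [0, -0.1, -0.6], "spin": 0, "grip": 1}, {"linear": [0, -0.1, -0.8], "spin": 0, "grip": 1}, {"linear": [0, -0.1, -0.8], "spin": 0, "grip": 1}, {"linear": [0, -0.1, -0.5], "spin": 0, "grip": 1}, {"linear": [0, 0, 0], "spin": 0, "grip": 1}]'

```text
time_s: 14.22
tcp_pos: [0.5968, -0.1479, 0.4112]
tcp_rot: [-1.946, -2.351, 0.109]
contact_force: [-0.1, 0.7, 0.7]
width: 1.0
```

```bash
python3 -c "
from h import *
to([.586,-.22,.36],10)
"
```

```text
t 14.22 tcp [ 0.5968 -0.1479  0.4112] yaw 10.85 tilt z [-0.113  0.001 -0.994] q [-0.4   0.42  1.1  -0.04  1.72 -0.6 ] F [-0.1  0.7  0.7] T [-0.08 -0.04 -0.01] w 1.0
units [-2.33 -0.61  1.73] spin 0.8488065058964196
```

Request:
carry_out --commands '[{"linear": [0, 0.1, 1], "spin": 0, "grip": 1}, {"linear": [0, 0.1, 1], "spin": 0, "grip": 1}, {"linear": [0, 0.1, 1], "spin": 0, "grip": 1}, {"linear": [0, 0, 0], "spin": 0, "grip": 1}, {"linear": [0, 0, 0], "spin": 0, "grip": 1}]'

```text
time_s: 14.63
tcp_pos: [0.6008, -0.1458, 0.3324]
tcp_rot: [-1.96, -2.374, 0.096]
contact_force: [-0.3, -0.2, 1.1]
width: 1.003
```

```bash
python3 -c "
from h import *
to([.586,-.22,.36],10)
"
```

```text
t 14.63 tcp [ 0.6008 -0.1458  0.3324] yaw 10.92 tilt z [-0.087 -0.009 -0.996] q [-0.4   0.46  1.24 -0.04  1.52 -0.58] F [-0.3 -0.2  1.1] T [-0.1  -0.04 -0.02] w 1.003
units [-2.33 -1.03 -0.85] spin 0.9168873340279049
```

Each such cycle takes about 0.05 rad off the tilt, so I'll repeat it.

Request:
carry_out --commands '[{"linear": [0, -0.1, -0.6], "spin": 0, "grip": 1}, {"linear": [0, -0.1, -0.8], "spin": 0, "grip": 1}, {"linear": [0, -0.1, -0.8], "spin": 0, "grip": 1}, {"linear": [0, -0.1, -0.5], "spin": 0, "grip": 1}, {"linear": [0, 0, 0], "spin": 0, "grip": 1}, {"linear": [0, 0.1, 1], "spin": 0, "grip": 1}, {"linear": [0, 0.1, 1], "spin": 0, "grip": 1}, {"linear": [0, 0.1, 1], "spin": 0, "grip": 1}, {"linear": [0, 0, 0], "spin": 0, "grip": 1}, {"linear": [0, 0, 0], "spin": 0, "grip": 1}]'

```text
time_s: 15.47
tcp_pos: [0.6036, -0.1472, 0.3439]
tcp_rot: [-1.977, -2.397, 0.083]
contact_force: [-0.4, -0.1, 0.8]
width: 1.004
```

```bash
python3 -c "
from h import *
to([.586,-.22,.36],10)
"
```

```text
t 15.47 tcp [ 0.6036 -0.1472  0.3439] yaw 10.96 tilt z [-0.06  -0.02  -0.998] q [-0.4   0.44  1.24 -0.04  1.51 -0.59] F [-0.4 -0.1  0.8] T [-0.07 -0.01  0.04] w 1.004
units [-2.27 -1.07 -0.45] spin 0.9601871056119933
```

Request:
carry_out --commands '[{"linear": [-0.9, 0, -0.6], "spin": 0, "grip": 1}, {"linear": [-0.8, 0, -0.4], "spin": 0, "grip": 1}, {"linear": [0, 0, 0], "spin": -7, "grip": 1}, {"linear": [0, 0, 0], "spin": -7, "grip": 1}, {"linear": [0, 0, 0], "spin": -7, "grip": 1}, {"linear": [0, 0, 0], "spin": -7, "grip": 1}, {"linear": [0, 0, 0], "spin": -7, "grip": 1}, {"linear": [0, 0, 0], "spin": -7, "grip": 1}, {"linear": [0, 0, 0], "spin": -7, "grip": 1}, {"linear": [0, 0, 0], "spin": -7, "grip": 1}]'

```text
time_s: 16.3
tcp_pos: [0.62, -0.2008, 0.3972]
tcp_rot: [-0.576, -3.055, 0.059]
contact_force: [-0.1, 0.0, -0.4]
width: 0.997
```

```bash
python3 -c "
from h import *
to([.586,-.22,.36],120)
m=arm.camera_model('wrist')
cv2.imwrite('pics/w12.png',arm.camera('wrist')[:,:,::-1]); import pickle;pickle.dump(m,open('w12.pkl','wb'))
"
```

```text
t 16.3 tcp [ 0.62   -0.2008  0.3972] yaw 68.66 tilt z [-0.038 -0.031 -0.999] q [-0.46  0.45  1.09 -0.04  1.62 -1.66] F [-0.1  0.  -0.4] T [ 0.   -0.03  0.07] w 0.997
units [ 0.79 -0.96  1.3 ] spin -51.33584027161487
```

View pics/w12.png

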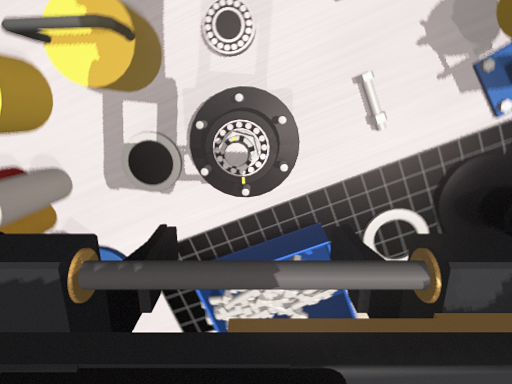

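```bash
python3 -c "
import cv2
i=cv2.imread('pics/w12.png')[105:200,190:300];cv2.imwrite('pics/w12c.png',cv2.resize(i,None,fx=6,fy=6,interpolation=cv2.INTER_CUBIC))
"
```

```text
(no output)
```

View pics/w12c.png

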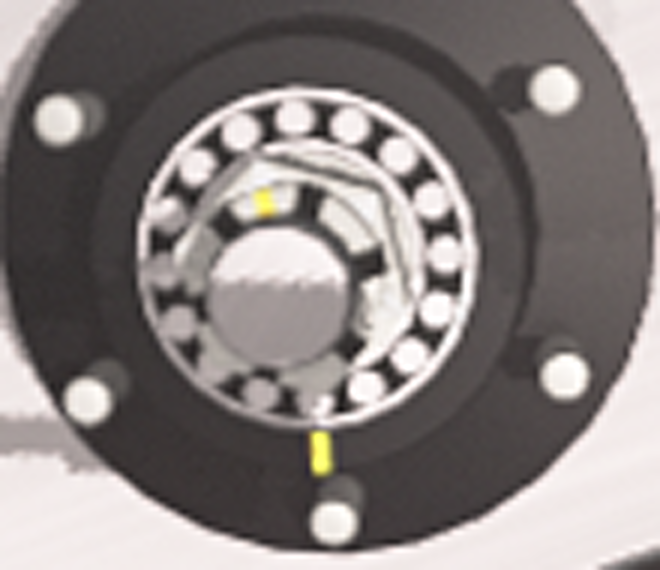

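```bash
python3 -c "
from h import *
import pickle;m=pickle.load(open('w12.pkl','rb'))
C=lambda x,y:(190+x/6-.4,105+y/6-.4)
A=lambda v:np.degrees(np.arctan2(v[1],v[0]))
S=[onz('wrist',C(*p),.097,m) for p in [(62,120),(554,90),(565,376),(88,402),(334,522)]]
M=np.array([[2*s[0],2*s[1],1] for s in S]);y=np.array([s[0]**2+s[1]**2 for s in S]);x=np.linalg.lstsq(M,y,rcond=None)[0];c=x[:2];print('studcenter',c,np.sqrt(x[2]+c@c))
r=onz('wrist',C(307,258),.122,m);print('race',r)
t=onz('wrist',C(280,292),.188,m);print('thread top',t)
cc=c
for p,z in [((262,155),.1565),((378,185),.1565),((410,298),.1565)]:
  v=onz('wrist',C(*p),z,m)[:2]-cc;print(A(v),np.linalg.norm(v))
v=onz('wrist',C(264,203),.1655,m)[:2]-cc;print('nutmark',A(v),np.linalg.norm(v))
v=onz('wrist',C(320,453),.118,m)[:2]-cc;print('hubmark',A(v),np.linalg.norm(v))
"
```

```text
studcenter [ 0.58822548 -0.22271861] 0.06958433841567212
race [ 0.58737133 -0.22236426  0.122     ]
thread top [ 0.58690582 -0.22200248  0.188     ]
172.196234329408 0.027357501903447323
116.64267915566444 0.02740779951292149
60.21510049289426 0.025527961750443844
nutmark 175.36424352843423 0.017986201474690565
hubmark -18.48528824794806 0.046706236943818626
```

Crop: the nut shows hex corners at (262,155), (378,185) and (410,298), with a yellow mark on its crown at (264,203) and one on the hub face at (320,453). The flats' normals are at about 26°+60k, so I'll grasp at yaw 86°, which has ample joint-6 travel clockwise. The axis is at about (0.587,-0.222).

Request:
carry_out --commands '[{"linear": [0, 0, 0], "spin": -6, "grip": 1}, {"linear": [0, 0, 0], "spin": -6, "grip": 1}, {"linear": [0, 0, 0], "spin": -4, "grip": 1}, {"linear": [0, 0, 0], "spin": 0, "grip": 1}, {"linear": [0, 0, 1], "spin": 0, "grip": 1}, {"linear": [0, 0, 1], "spin": 0, "grip": 1}, {"linear": [0, 0, 1], "spin": 0, "grip": 1}, {"linear": [0, 0, 0], "spin": 0, "grip": 1}, {"linear": [0, 0, 0], "spin": 0, "grip": 1}]'

```text
time_s: 17.1
tcp_pos: [0.6243, -0.2069, 0.3248]
tcp_rot: [-0.164, -3.129, 0.071]
contact_force: [0.9, -0.4, 0.9]
width: 1.001
```

```bash
python3 -c "
from h import *
to([.587,-.222,.3],86.3)
"
```

```text
t 17.1 tcp [ 0.6243 -0.2069  0.3248] yaw 84.0 tilt z [-0.01  -0.045 -0.999] q [-0.47  0.48  1.22 -0.05  1.43 -1.93] F [ 0.9 -0.4  0.9] T [-0.05 -0.03 -0.02] w 1.001
units [ 1.18 -0.59  0.86] spin -2.3044300542344445
```

Request:
carry_out --commands '[{"linear": [0.3, 1, 0], "spin": -2.3, "grip": 1}, {"linear": [0.3, 1, 0], "spin": 0, "grip": 1}, {"linear": [0.3, 1, 0], "spin": 0, "grip": 1}, {"linear": [0, 0, 0], "spin": 0, "grip": 1}, {"linear": [0, 0, 0], "spin": 0, "grip": 1}]'

```text
time_s: 17.52
tcp_pos: [0.6091, -0.1156, 0.3314]
tcp_rot: [0.119, 3.132, -0.08]
contact_force: [0.7, -0.5, -0.1]
width: 1.0
```

```bash
python3 -c "
from h import *
to([.587,-.222,.3],86.3)
"
```

```text
t 17.52 tcp [ 0.6091 -0.1156  0.3314] yaw 85.63 tilt z [ 0.005 -0.051 -0.999] q [-0.34  0.42  1.32 -0.05  1.39 -1.83] F [ 0.7 -0.5 -0.1] T [0.03 0.02 0.01] w 1.0
units [ 0.47 -3.53  1.22] spin -0.6749233248415862
```

Request:
carry_out --commands '[{"linear": [0, -0.4, 0], "spin": 0, "grip": 1}, {"linear": [0, -0.5, 0], "spin": 0, "grip": 1}, {"linear": [0, -0.6, 0], "spin": 0, "grip": 1}, {"linear": [0, -0.6, 0], "spin": 0, "grip": 1}, {"linear": [0, -0.5, 0], "spin": 0, "grip": 1}, {"linear": [0, -0.3, 0], "spin": 0, "grip": 1}, {"linear": [0, 0, 0], "spin": 0, "grip": 1}]'

```text
time_s: 18.1
tcp_pos: [0.6055, -0.2201, 0.3453]
tcp_rot: [0.134, 3.116, -0.097]
contact_force: [0.3, 0.1, -0.6]
width: 0.999
```

```bash
python3 -c "
from h import *
to([.587,-.222,.3],86.3)
"
```

```text
t 18.1 tcp [ 0.6055 -0.2201  0.3453] yaw 85.05 tilt z [ 0.018 -0.063 -0.998] q [-0.5   0.43  1.25 -0.05  1.41 -1.98] F [ 0.3  0.1 -0.6] T [ 0.02  0.02 -0.04] w 0.999
units [ 0.65 -0.02  1.5 ] spin -1.24884395581185
```

Request:
carry_out --commands '[{"linear": [0.25, 0, -1], "spin": -1.2, "grip": 1}, {"linear": [0.25, 0, -1], "spin": 0, "grip": 1}, {"linear": [0.1, 0, -1], "spin": 0, "grip": 1}]'

```text
time_s: 18.35
tcp_pos: [0.5822, -0.2166, 0.4279]
tcp_rot: [0.111, 3.136, -0.083]
contact_force: [0.5, -0.7, 0.2]
width: 1.0
```

```bash
python3 -c "
from h import *
to([.587,-.222,.3],86.3)
"
```

```text
t 18.35 tcp [ 0.5822 -0.2166  0.4279] yaw 85.93 tilt z [ 0.001 -0.053 -0.999] q [-0.51  0.36  1.15 -0.05  1.6  -2.01] F [ 0.5 -0.7  0.2] T [ 0.03  0.01 -0.01] w 1.0
units [-0.15  0.06  4.27] spin -0.36675211462357993
```

Request:
carry_out --commands '[{"linear": [0, 0, 0], "spin": 0, "grip": 1}, {"linear": [0, 0, 0.3], "spin": 0, "grip": 1}, {"linear": [0, 0, 0.3], "spin": 0, "grip": 1}, {"linear": [0, 0, 0.3], "spin": 0, "grip": 1}, {"linear": [0, 0, 0.3], "spin": 0, "grip": 1}]'

```text
time_s: 18.77
tcp_pos: [0.5849, -0.2222, 0.399]
tcp_rot: [0.116, 3.119, -0.096]
contact_force: [-0.4, 0.8, -0.1]
width: 1.001
```

```bash
python3 -c "
from h import *
to([.587,-.222,.3],86.3)
"
```

```text
t 18.77 tcp [ 0.5849 -0.2222  0.399 ] yaw 85.7 tilt z [ 0.017 -0.062 -0.998] q [-0.52  0.37  1.21 -0.05  1.51 -2.01] F [-0.4  0.8 -0.1] T [-0.01 -0.01  0.01] w 1.001
units [0.   0.21 3.29] spin -0.601121905327517
```

Request:
carry_out --commands '[{"linear": [0, 0, -0.15], "spin": 0, "grip": 1}, {"linear": [0, 0, -0.15], "spin": 0, "grip": 1}, {"linear": [0, 0, -0.15], "spin": 0, "grip": 1}, {"linear": [0, 0, -0.15], "spin": 0, "grip": 1}, {"linear": [0, 0, -0.15], "spin": 0, "grip": 1}, {"linear": [0, 0, -0.15], "spin": 0, "grip": 1}, {"linear": [0, 0, -0.15], "spin": 0, "grip": 1}, {"linear": [0, 0, -0.15], "spin": 0, "grip": 1}]'

```text
time_s: 19.43
tcp_pos: [0.5828, -0.2186, 0.4298]
tcp_rot: [0.115, 3.132, -0.085]
contact_force: [-0.0, 0.1, -0.0]
width: 0.996
```

```bash
python3 -c "
from h import *
to([.587,-.222,.3],86.3)
"
```

```text
t 19.43 tcp [ 0.5828 -0.2186  0.4298] yaw 85.77 tilt z [ 0.004 -0.054 -0.999] q [-0.52  0.36  1.15 -0.05  1.6  -2.01] F [-0.   0.1 -0. ] T [ 0.01  0.01 -0.01] w 0.996
units [-0.11  0.13  4.33] spin -0.5302764575398271
```

Request:
carry_out --commands '[{"linear": [-0.1, 0.1, 1], "spin": -0.5, "grip": 1}, {"linear": [0, 0, 1], "spin": 0, "grip": 1}, {"linear": [0, 0, 1], "spin": 0, "grip": 1}, {"linear": [0, 0, 1], "spin": 0, "grip": 1}, {"linear": [0, 0, 1], "spin": 0, "grip": 1}, {"linear": [0, 0, 1], "spin": 0, "grip": 1}, {"linear": [0, 0, 0.5], "spin": 0, "grip": 1}, {"linear": [0, 0, 0], "spin": 0, "grip": 1}]'

```text
time_s: 20.1
tcp_pos: [0.5951, -0.2305, 0.2409]
tcp_rot: [0.1, 3.109, -0.103]
contact_force: [0.2, -0.0, -0.6]
width: 1.001
```

```bash
python3 -c "
from h import *
to([.587,-.222,.135],86.3)
m=arm.camera_model('wrist')
cv2.imwrite('pics/w13.png',arm.camera('wrist')[:,:,::-1]); import pickle;pickle.dump(m,open('w13.pkl','wb'))
"
```

```text
t 20.1 tcp [ 0.5951 -0.2305  0.2409] yaw 86.27 tilt z [ 0.027 -0.067 -0.997] q [-0.52  0.51  1.42 -0.05  1.16 -2.01] F [ 0.2 -0.  -0.6] T [ 0.07  0.09 -0.01] w 1.001
units [0.39 0.49 3.49] spin -0.030707738686686525
```

View pics/w13.png

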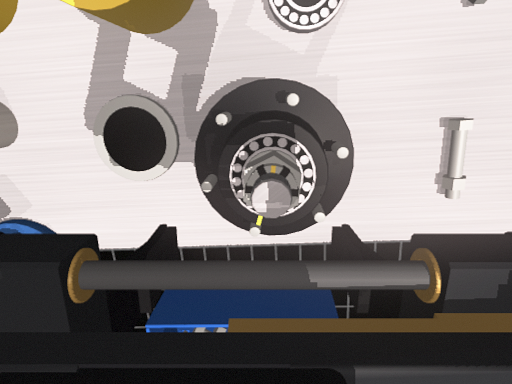

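Wrist view: the nut with its crown and thread end is at (270,178), about 14 mm off centre. Tilt is 4°, so I'll run the reverse cycle once to trim it.

Request:
carry_out --commands '[{"linear": [0.2, 0.25, -1], "spin": 0, "grip": 1}, {"linear": [0.2, 0.25, -1], "spin": 0, "grip": 1}, {"linear": [0, 0, -1], "spin": 0, "grip": 1}, {"linear": [0, 0, 0], "spin": 0, "grip": 1}, {"linear": [0, 0, 0], "spin": 0, "grip": 1}]'

```text
time_s: 20.57
tcp_pos: [0.584, -0.2093, 0.3414]
tcp_rot: [0.1, 3.1, -0.109]
contact_force: [0.3, 1.0, -0.2]
width: 1.0
```

```bash
python3 -c "
from h import *
to([.587,-.222,.135],86.3)
"
```

```text
t 20.57 tcp [ 0.584  -0.2093  0.3414] yaw 86.23 tilt z [ 0.035 -0.072 -0.997] q [-0.5   0.39  1.33 -0.05  1.35 -2.  ] F [ 0.3  1.  -0.2] T [ 0.09  0.05 -0.04] w 1.0
units [0.15 0.06 6.89] spin -0.06988343767511651
```

Request:
carry_out --commands '[{"linear": [0, 0.05, 0.5], "spin": 0, "grip": 1}, {"linear": [0, 0.05, 0.7], "spin": 0, "grip": 1}, {"linear": [0, 0.05, 0.7], "spin": 0, "grip": 1}, {"linear": [0, 0, 0.4], "spin": 0, "grip": 1}, {"linear": [0, 0, 0], "spin": 0, "grip": 1}]'

```text
time_s: 20.98
tcp_pos: [0.5921, -0.2124, 0.2809]
tcp_rot: [0.099, 3.08, -0.124]
contact_force: [0.3, 0.5, 0.7]
width: 1.001
```

```bash
python3 -c "
from h import *
to([.587,-.222,.135],86.3)
"
```

```text
t 20.98 tcp [ 0.5921 -0.2124  0.2809] yaw 86.18 tilt z [ 0.055 -0.082 -0.995] q [-0.5   0.44  1.42 -0.05  1.2  -1.99] F [0.3 0.5 0.7] T [ 0.05 -0.01 -0.04] w 1.001
units [0.44 0.05 4.86] spin -0.1211275319961942
```

Request:
carry_out --commands '[{"linear": [0.05, 0, -0.4], "spin": 0, "grip": 1}, {"linear": [0.05, 0, -0.4], "spin": 0, "grip": 1}, {"linear": [0.05, 0, -0.4], "spin": 0, "grip": 1}, {"linear": [0.05, 0, -0.4], "spin": 0, "grip": 1}, {"linear": [0.05, 0, -0.4], "spin": 0, "grip": 1}, {"linear": [0.05, 0, -0.4], "spin": 0, "grip": 1}, {"linear": [0.05, 0, -0.4], "spin": 0, "grip": 1}, {"linear": [0.05, 0, -0.4], "spin": 0, "grip": 1}, {"linear": [0.05, 0, -0.4], "spin": 0, "grip": 1}, {"linear": [0.05, 0, -0.4], "spin": 0, "grip": 1}]'

```text
time_s: 21.82
tcp_pos: [0.5704, -0.2019, 0.4228]
tcp_rot: [0.1, 3.065, -0.136]
contact_force: [1.1, -0.1, 0.0]
width: 1.0
```

```bash
python3 -c "
from h import *
to([.587,-.222,.135],86.3)
"
```

```text
t 21.82 tcp [ 0.5704 -0.2019  0.4228] yaw 86.08 tilt z [ 0.069 -0.091 -0.993] q [-0.5   0.3   1.26 -0.05  1.48 -2.  ] F [ 1.1 -0.1  0. ] T [ 0.07  0.05 -0.  ] w 1.0
units [0.13 0.2  9.63] spin -0.21624162360711807
```

```bash
cat > p.py <<'E'
from h import *
o,p,R=st();q=np.array(o["q"]);print(round(o["time_s"],3),"P",round(q[1]+q[2]+q[4]-np.pi,4),"q4",round(q[3],4),"z",R[:2,2].round(4),"p",p.round(4),"v",np.round(o["joint_velocities"],3),"eff",np.round(o["joint_efforts"],1))
E
python3 p.py
```

```text
21.817 P -0.1047 q4 -0.0466 z [ 0.0694 -0.0909] p [ 0.5704 -0.2019  0.4228] v [-0.001 -0.162 -0.234  0.002  0.35  -0.017] eff [  0.1 -37.  -21.7  -0.2  -0.5   0. ]
```

Request:
carry_out --commands '[{"linear": [0, 0, 0], "spin": 0, "grip": 1}]'

```text
time_s: 21.9
tcp_pos: [0.5713, -0.2024, 0.4286]
tcp_rot: [0.1, 3.056, -0.142]
contact_force: [0.7, 0.3, 0.1]
width: 1.0
```

```bash
python3 p.py
```

```text
21.9 P -0.1139 q4 -0.0467 z [ 0.0773 -0.0953] p [ 0.5713 -0.2024  0.4286] v [-0.001 -0.015 -0.002  0.002 -0.002 -0.   ] eff [ -0.2 -35.  -21.   -0.2  -0.2  -0. ]
```

Request:
carry_out --commands '[{"linear": [0, 0, 0], "spin": 0, "grip": 1}]'

```text
time_s: 21.98
tcp_pos: [0.5714, -0.2024, 0.431]
tcp_rot: [0.1, 3.053, -0.145]
contact_force: [-0.1, -0.3, -0.4]
width: 1.002
```

```bash
python3 p.py
```

```text
21.983 P -0.1177 q4 -0.0467 z [ 0.0806 -0.0971] p [ 0.5714 -0.2024  0.431 ] v [ 0.004 -0.043 -0.045 -0.001  0.02  -0.001] eff [  0.1 -38.2 -22.9  -0.2  -0.4  -0. ]
```

Request:
carry_out --commands '[{"linear": [0, 0, 1], "spin": 0, "grip": 1}]'

```text
time_s: 22.07
tcp_pos: [0.5769, -0.2067, 0.4095]
tcp_rot: [0.099, 3.037, -0.156]
contact_force: [0.8, -0.5, 0.6]
width: 0.999
```

```bash
python3 p.py
```

```text
22.067 P -0.135 q4 -0.0469 z [ 0.0957 -0.1054] p [ 0.5769 -0.2067  0.4095] v [-0.033  0.262  0.65   0.002 -0.88   0.008] eff [  0.1 -36.2 -20.7  -0.2   0.8  -0. ]
```

Request:
carry_out --commands '[{"linear": [0, 0, 1], "spin": 0, "grip": 1}]'

```text
time_s: 22.15
tcp_pos: [0.5803, -0.2101, 0.3812]
tcp_rot: [0.099, 3.032, -0.159]
contact_force: [-0.4, -0.3, -1.1]
width: 0.996
```

```bash
python3 p.py
```

```text
22.15 P -0.1397 q4 -0.0471 z [ 0.0997 -0.1076] p [ 0.5803 -0.2101  0.3812] v [-0.027  0.227  0.451 -0.004 -0.82   0.008] eff [  0.4 -42.6 -24.   -0.2   0.1  -0. ]
```

Request:
carry_out --commands '[{"linear": [0, 0, 0], "spin": 0, "grip": 1}]'

```text
time_s: 22.23
tcp_pos: [0.5781, -0.2091, 0.376]
tcp_rot: [0.099, 3.041, -0.153]
contact_force: [0.1, 0.2, -1.6]
width: 1.004
```

```bash
python3 p.py
```

```text
22.233 P -0.13 q4 -0.0471 z [ 0.0913 -0.1029] p [ 0.5781 -0.2091  0.376 ] v [ 0.005 -0.05  -0.067 -0.     0.057 -0.   ] eff [  0.2 -41.9 -23.9  -0.2  -1.   -0. ]
```

Request:
carry_out --commands '[{"linear": [0.9, 0.42, 0], "spin": 0, "grip": 1}]'

```text
time_s: 22.32
tcp_pos: [0.5555, -0.1976, 0.3723]
tcp_rot: [0.1, 3.037, -0.156]
contact_force: [0.6, -0.7, 0.7]
width: 1.001
```

```bash
python3 p.py
```

```text
22.317 P -0.1345 q4 -0.0476 z [ 0.095  -0.1053] p [ 0.5555 -0.1976  0.3723] v [-0.002 -0.552  1.057 -0.004 -0.333  0.018] eff [  0.1 -31.2 -21.1  -0.2  -0.   -0. ]
```

Request:
carry_out --commands '[{"linear": [0.9, 0.42, 0], "spin": 0, "grip": 1}, {"linear": [0.9, 0.42, 0], "spin": 0, "grip": 1}]'

```text
time_s: 22.48
tcp_pos: [0.5027, -0.1691, 0.3639]
tcp_rot: [0.101, 3.039, -0.155]
contact_force: [-0.1, -0.6, -0.2]
width: 1.002
```

```bash
python3 p.py
```

```text
22.483 P -0.1322 q4 -0.0483 z [ 0.093  -0.1043] p [ 0.5027 -0.1691  0.3639] v [-0.007 -0.537  0.85  -0.003 -0.291  0.011] eff [ -0.  -28.  -21.5  -0.2  -0.2  -0. ]
```

Request:
carry_out --commands '[{"linear": [0, 0, 0], "spin": 0, "grip": 1}, {"linear": [0, 0, 0], "spin": 0, "grip": 1}]'

```text
time_s: 22.65
tcp_pos: [0.4965, -0.1651, 0.364]
tcp_rot: [0.1, 3.046, -0.15]
contact_force: [0.3, 0.1, 0.2]
width: 0.999
```

```bash
python3 p.py
```

```text
22.65 P -0.1248 q4 -0.0481 z [ 0.0867 -0.1006] p [ 0.4965 -0.1651  0.364 ] v [ 0.007 -0.048  0.062  0.002  0.059  0.001] eff [  0.2 -30.5 -19.3  -0.2  -0.2  -0. ]
```

Tilt can't be trimmed reliably in free air. The open fingers still clear the race and washer at this tilt, so I'll go on and let the nut's flats align the gripper.

```bash
python3 -c "
from h import *
to([.587,-.222,.225],86.3)"
```

```text
t 22.65 tcp [ 0.4965 -0.1651  0.364 ] yaw 85.97 tilt z [ 0.087 -0.101 -0.991] q [-0.51  0.19  1.56 -0.05  1.26 -2.  ] F [0.3 0.1 0.2] T [0.12 0.02 0.02] w 0.999
units [-2.68 -1.23  5.05] spin -0.3314779814346309
```

Request:
carry_out --commands '[{"linear": [-0.7, -0.35, 0.8], "spin": 0, "grip": 1}, {"linear": [-0.7, -0.35, 0.8], "spin": 0, "grip": 1}, {"linear": [-0.7, -0.35, 0.8], "spin": 0, "grip": 1}, {"linear": [-0.6, -0.2, 0.8], "spin": 0, "grip": 1}, {"linear": [0, 0, 0.8], "spin": 0, "grip": 1}, {"linear": [0, 0, 0], "spin": 0, "grip": 1}]'

```text
time_s: 23.15
tcp_pos: [0.5963, -0.2254, 0.2632]
tcp_rot: [0.099, 3.028, -0.163]
contact_force: [-1.3, 0.0, -0.5]
width: 0.998
```

```bash
python3 p.py; python3 -c "
from h import *
to([.587,-.222,.2],86.3)"
```

```text
23.15 P -0.1449 q4 -0.0507 z [ 0.104  -0.1103] p [ 0.5963 -0.2254  0.2632] v [ 0.003 -0.007 -0.13   0.005  0.034 -0.   ] eff [ -0.2 -44.  -21.4  -0.2  -1.1  -0. ]
t 23.15 tcp [ 0.5963 -0.2254  0.2632] yaw 85.91 tilt z [ 0.104 -0.11  -0.988] q [-0.51  0.45  1.46 -0.05  1.08 -2.  ] F [-1.3  0.  -0.5] T [0.09 0.19 0.  ] w 0.998
units [0.55 0.31 2.04] spin -0.39136303589623367
```

Request:
carry_out --commands '[{"linear": [0.1, 0.1, -1], "spin": 0, "grip": 1}]'

```text
time_s: 23.23
tcp_pos: [0.5891, -0.2191, 0.2865]
tcp_rot: [0.101, 3.039, -0.155]
contact_force: [0.4, -0.5, 0.0]
width: 0.998
```

```bash
python3 p.py
```

```text
23.233 P -0.133 q4 -0.0502 z [ 0.0936 -0.1048] p [ 0.5891 -0.2191  0.2865] v [ 0.062 -0.475 -0.266  0.01   0.788  0.024] eff [ -0.4 -38.7 -19.5  -0.2  -1.4  -0. ]
```

Request:
carry_out --commands '[{"linear": [0.1, 0.1, -1], "spin": 0, "grip": 1}]'

```text
time_s: 23.32
tcp_pos: [0.5833, -0.2128, 0.3153]
tcp_rot: [0.102, 3.043, -0.152]
contact_force: [-0.1, -0.3, 0.7]
width: 0.999
```

```bash
python3 p.py
```

```text
23.317 P -0.1286 q4 -0.0495 z [ 0.0899 -0.1028] p [ 0.5833 -0.2128  0.3153] v [ 0.049 -0.391 -0.29   0.006  0.746  0.022] eff [ -0.4 -35.9 -18.3  -0.2  -0.8  -0. ]
```

Request:
carry_out --commands '[{"linear": [0, 0, 0.2], "spin": 0, "grip": 1}]'

```text
time_s: 23.4
tcp_pos: [0.5871, -0.2145, 0.3174]
tcp_rot: [0.101, 3.031, -0.161]
contact_force: [-0.3, -0.2, 1.5]
width: 1.001
```

```bash
python3 p.py
```

```text
23.4 P -0.1415 q4 -0.0496 z [ 0.1012 -0.1089] p [ 0.5871 -0.2145  0.3174] v [-0.013  0.132  0.099 -0.004 -0.192 -0.   ] eff [ -0.1 -36.5 -17.6  -0.2   0.3   0. ]
```

Request:
carry_out --commands '[{"linear": [0, 0, 0.2], "spin": 0, "grip": 1}]'

```text
time_s: 23.48
tcp_pos: [0.5886, -0.2155, 0.314]
tcp_rot: [0.1, 3.027, -0.163]
contact_force: [-0.6, -0.6, 0.2]
width: 1.0
```

```bash
python3 p.py
```

```text
23.483 P -0.1453 q4 -0.0498 z [ 0.1045 -0.1107] p [ 0.5886 -0.2155  0.314 ] v [ 0.004  0.011 -0.003 -0.001 -0.122  0.002] eff [  0.1 -41.7 -21.5  -0.2  -0.5  -0. ]
```

Request:
carry_out --commands '[{"linear": [0, 0, 0.2], "spin": 0, "grip": 1}]'

```text
time_s: 23.57
tcp_pos: [0.5903, -0.2166, 0.3102]
tcp_rot: [0.1, 3.023, -0.166]
contact_force: [0.8, -0.8, 0.0]
width: 1.001
```

```bash
python3 p.py
```

```text
23.567 P -0.1499 q4 -0.05 z [ 0.1085 -0.1129] p [ 0.5903 -0.2166  0.3102] v [-0.007  0.07   0.076 -0.004 -0.15   0.001] eff [  0.1 -40.  -19.9  -0.2  -0.3  -0. ]
```

Request:
carry_out --commands '[{"linear": [0.9, 0.42, 0], "spin": 0, "grip": 1}, {"linear": [0.9, 0.42, 0], "spin": 0, "grip": 1}, {"linear": [0.9, 0.42, 0], "spin": 0, "grip": 1}, {"linear": [0.9, 0.42, 0], "spin": 0, "grip": 1}, {"linear": [0.9, 0.42, 0], "spin": 0, "grip": 1}, {"linear": [0, 0, 0], "spin": 0, "grip": 1}]'

```text
time_s: 24.07
tcp_pos: [0.4552, -0.1437, 0.282]
tcp_rot: [0.102, 3.028, -0.163]
contact_force: [-0.0, 0.7, -0.0]
width: 1.0
```

```bash
python3 p.py
```

```text
24.067 P -0.1439 q4 -0.0545 z [ 0.1032 -0.1102] p [ 0.4552 -0.1437  0.282 ] v [-0.007  0.03  -0.081 -0.002 -0.06  -0.002] eff [ -0.1 -29.1 -18.8  -0.3  -0.8  -0. ]
```

Request:
carry_out --commands '[{"linear": [0, 0, 0], "spin": 0, "grip": 1}, {"linear": [0, 0, 0], "spin": 0, "grip": 1}, {"linear": [0, 0, 0], "spin": 0, "grip": 1}]'

```text
time_s: 24.32
tcp_pos: [0.4547, -0.1435, 0.2819]
tcp_rot: [0.102, 3.028, -0.163]
contact_force: [0.6, -0.9, 0.0]
width: 0.998
```

```bash
python3 p.py
```

```text
24.317 P -0.1438 q4 -0.0545 z [ 0.1031 -0.1102] p [ 0.4547 -0.1435  0.2819] v [-0.002  0.007 -0.01   0.001  0.001  0.002] eff [  0.1 -28.1 -17.1  -0.2  -0.4  -0. ]
```

Request:
carry_out --commands '[{"linear": [0, 0, 0.1], "spin": 0, "grip": 1}, {"linear": [0, 0, -0.1], "spin": 0, "grip": 1}, {"linear": [0, 0, 0.1], "spin": 0, "grip": 1}, {"linear": [0, 0, -0.1], "spin": 0, "grip": 1}]'

```text
time_s: 24.65
tcp_pos: [0.458, -0.1457, 0.2818]
tcp_rot: [0.103, 3.026, -0.164]
contact_force: [-0.4, -0.6, 0.1]
width: 1.003
```

```bash
python3 p.py
```

```text
24.65 P -0.1459 q4 -0.0546 z [ 0.1049 -0.1113] p [ 0.458  -0.1457  0.2818] v [ 0.005 -0.065 -0.082  0.002  0.113 -0.003] eff [ -0.1 -28.1 -18.   -0.2  -0.7  -0. ]
```

Request:
carry_out --commands '[{"linear": [0, 0, -1], "spin": 0, "grip": 1}, {"linear": [0, 0, -1], "spin": 0, "grip": 1}, {"linear": [0, 0, -1], "spin": 0, "grip": 1}, {"linear": [0, 0, -1], "spin": 0, "grip": 1}]'

```text
time_s: 24.98
tcp_pos: [0.4431, -0.1316, 0.3978]
tcp_rot: [0.105, 3.043, -0.152]
contact_force: [1.1, -0.7, -0.7]
width: 1.0
```

```bash
python3 p.py
```

```text
24.983 P -0.1274 q4 -0.0491 z [ 0.089  -0.1026] p [ 0.4431 -0.1316  0.3978] v [ 0.04  -0.349 -0.605  0.008  0.968 -0.004] eff [  0.1 -24.  -19.7  -0.2  -0.9  -0. ]
```

Request:
carry_out --commands '[{"linear": [0, 0, 0], "spin": 0, "grip": 1}, {"linear": [0, 0, 0], "spin": 0, "grip": 1}]'

```text
time_s: 25.15
tcp_pos: [0.4463, -0.1329, 0.4055]
tcp_rot: [0.104, 3.029, -0.162]
contact_force: [0.3, 0.7, -0.4]
width: 0.998
```

```bash
python3 p.py
```

```text
25.15 P -0.1428 q4 -0.049 z [ 0.1024 -0.1098] p [ 0.4463 -0.1329  0.4055] v [ 0.005 -0.041 -0.07  -0.003  0.018  0.   ] eff [  0.1 -25.8 -22.6  -0.2  -0.5  -0. ]
```

Request:
carry_out --commands '[{"linear": [-0.9, -0.42, 0], "spin": 0, "grip": 1}, {"linear": [-0.9, -0.42, 0], "spin": 0, "grip": 1}, {"linear": [-0.9, -0.42, 0], "spin": 0, "grip": 1}, {"linear": [-0.9, -0.42, 0], "spin": 0, "grip": 1}]'

```text
time_s: 25.48
tcp_pos: [0.5471, -0.1873, 0.4203]
tcp_rot: [0.102, 3.036, -0.157]
contact_force: [-0.5, 0.1, -0.5]
width: 1.0
```

```bash
python3 p.py
```

```text
25.483 P -0.1356 q4 -0.0479 z [ 0.0963 -0.1061] p [ 0.5471 -0.1873  0.4203] v [-0.001  0.578 -0.87   0.003  0.31  -0.019] eff [  0.2 -36.8 -20.1  -0.2  -0.6   0. ]
```

Request:
carry_out --commands '[{"linear": [0, 0, 0], "spin": 0, "grip": 1}, {"linear": [0, 0, 0], "spin": 0, "grip": 1}]'

```text
time_s: 25.65
tcp_pos: [0.5516, -0.1907, 0.4169]
tcp_rot: [0.104, 3.037, -0.156]
contact_force: [0.5, 0.3, 0.0]
width: 1.003
```

```bash
python3 p.py
```

```text
25.65 P -0.1344 q4 -0.048 z [ 0.095  -0.1057] p [ 0.5516 -0.1907  0.4169] v [-0.009  0.065 -0.04  -0.001 -0.041 -0.001] eff [ -0.3 -34.8 -22.8  -0.3  -0.5  -0. ]
```

Free-air moves don't change the tilt, so I'll go to the nut now. I'm aiming the grasp point at the axis, with the TCP at about z = 0.136.

```bash
python3 -c "
from h import *
to([.589,-.224,.23],86.3)"
```

```text
t 25.65 tcp [ 0.5516 -0.1907  0.4169] yaw 85.8 tilt z [ 0.095 -0.106 -0.99 ] q [-0.5   0.25  1.35 -0.05  1.41 -2.  ] F [0.5 0.3 0. ] T [ 0.11  0.07 -0.04] w 1.003
units [-0.67 -0.4   6.4 ] spin -0.5020190254669501
```

Request:
carry_out --commands '[{"linear": [-0.2, -0.1, 1], "spin": -0.5, "grip": 1}, {"linear": [-0.2, -0.1, 1], "spin": 0, "grip": 1}, {"linear": [-0.1, -0.1, 1], "spin": 0, "grip": 1}, {"linear": [0, -0.1, 1], "spin": 0, "grip": 1}, {"linear": [0, 0, 1], "spin": 0, "grip": 1}, {"linear": [0, 0, 0.8], "spin": 0, "grip": 1}, {"linear": [0, 0, 0], "spin": 0, "grip": 1}]'

```text
time_s: 26.23
tcp_pos: [0.5785, -0.22, 0.2377]
tcp_rot: [0.089, 3.043, -0.153]
contact_force: [-0.6, 0.6, -0.0]
width: 0.999
```

```bash
python3 p.py; python3 -c "
from h import *
to([.589,-.224,.2],86.3)"
```

```text
26.233 P -0.1294 q4 -0.0513 z [ 0.0904 -0.1026] p [ 0.5785 -0.22    0.2377] v [ 0.004 -0.031  0.004  0.001  0.036  0.   ] eff [ -0.2 -42.3 -19.6  -0.2  -1.   -0. ]
t 26.23 tcp [ 0.5785 -0.22    0.2377] yaw 86.37 tilt z [ 0.09  -0.103 -0.991] q [-0.52  0.46  1.53 -0.05  1.03 -2.01] F [-0.6  0.6 -0. ] T [ 0.05  0.12 -0.02] w 0.999
units [-0.23  0.01  1.29] spin 0.07458655548919069
```

Request:
carry_out --commands '[{"linear": [-0.25, 0, 0.8], "spin": 0, "grip": 1}, {"linear": [0.05, 0.1, 0.8], "spin": 0, "grip": 1}, {"linear": [0.05, 0.1, 0.6], "spin": 0, "grip": 1}, {"linear": [0, 0, 0], "spin": 0, "grip": 1}]'

```text
time_s: 26.57
tcp_pos: [0.5874, -0.2196, 0.1718]
tcp_rot: [0.089, 3.045, -0.152]
contact_force: [-0.5, 0.1, -0.3]
width: 0.999
```

```bash
python3 p.py; python3 -c "
from h import *
to([.589,-.224,.137],86.3)
m=arm.camera_model('wrist')
cv2.imwrite('pics/w14.png',arm.camera('wrist')[:,:,::-1])
cv2.imwrite('pics/sd14.png',cv2.resize(arm.camera('side')[90:220,190:340][:,:,::-1],None,fx=4,fy=4))
"
```

```text
26.567 P -0.1268 q4 -0.0578 z [ 0.0886 -0.1017] p [ 0.5874 -0.2196  0.1718] v [ 0.002 -0.044 -0.023 -0.006  0.04  -0.005] eff [ -0.2 -43.6 -17.   -0.2  -0.9   0. ]
t 26.57 tcp [ 0.5874 -0.2196  0.1718] yaw 86.38 tilt z [ 0.089 -0.102 -0.991] q [-0.51  0.55  1.57 -0.06  0.89 -1.99] F [-0.5  0.1 -0.3] T [ 0.12  0.09 -0.  ] w 0.999
units [ 0.05 -0.03  1.17] spin 0.08226466879219174
```

View pics/w14.png

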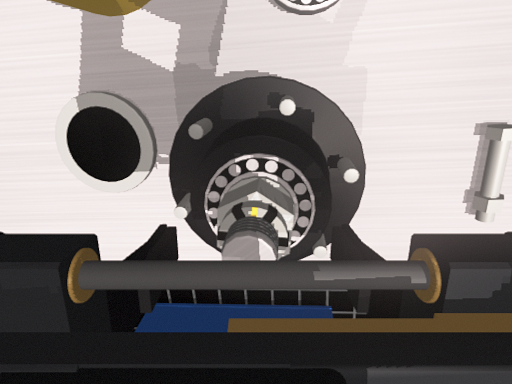

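View pics/sd14.png

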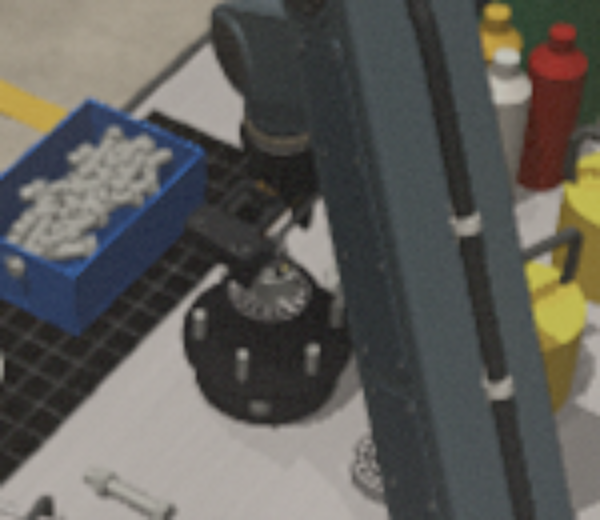

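The nut's corner at (257,178) points up in the image, so the flats face the jaws squarely, centred at x≈256. I'll go down the last 35 mm.

Request:
carry_out --commands '[{"linear": [0, 0, 0.5], "spin": 0, "grip": 1}, {"linear": [0, 0, 0.4], "spin": 0, "grip": 1}, {"linear": [0, 0, 0.2], "spin": 0, "grip": 0.8}, {"linear": [0, 0, 0], "spin": 0, "grip": 0.7}]'

```text
time_s: 27.0
tcp_pos: [0.5969, -0.2267, 0.1502]
tcp_rot: [0.088, 3.025, -0.166]
contact_force: [-0.4, 1.5, -0.4]
width: 0.923
```

```bash
python3 p.py; python3 -c "
from h import *
to([.589,-.224,.137],86.3)
"
```

```text
27.0 P -0.1482 q4 -0.061 z [ 0.1069 -0.1124] p [ 0.5969 -0.2267  0.1502] v [ 0.001 -0.025 -0.016  0.     0.009  0.   ] eff [ -0.  -43.9 -15.3  -0.2  -0.6  -0. ]
t 27.0 tcp [ 0.5969 -0.2267  0.1502] yaw 86.33 tilt z [ 0.107 -0.112 -0.988] q [-0.52  0.58  1.58 -0.06  0.83 -1.99] F [-0.4  1.5 -0.4] T [ 0.12  0.06 -0.04] w 0.923
units [0.32 0.12 0.4 ] spin 0.025337246545802827
```

Request:
carry_out --commands '[{"linear": [0.32, 0.15, 0.55], "spin": 0, "grip": 0.7}]'

```text
time_s: 27.08
tcp_pos: [0.594, -0.2261, 0.1368]
tcp_rot: [0.088, 3.014, -0.175]
contact_force: [0.7, -0.8, 0.3]
width: 0.858
```

```bash
python3 p.py; python3 -c "
from h import *
to([.589,-.224,.137],86.3)
"
```

```text
27.083 P -0.1605 q4 -0.0638 z [ 0.1174 -0.1184] p [ 0.594  -0.2261  0.1368] v [-0.024  0.21   0.461 -0.037 -0.628  0.032] eff [  0.5 -43.4 -13.3  -0.1   0.4  -0. ]
t 27.08 tcp [ 0.594  -0.2261  0.1368] yaw 86.27 tilt z [ 0.117 -0.118 -0.986] q [-0.52  0.6   1.61 -0.06  0.78 -1.99] F [ 0.7 -0.8  0.3] T [0.02 0.02 0.05] w 0.858
units [ 0.17  0.06 -0.03] spin -0.02862689354981285
```

Request:
carry_out --commands '[{"linear": [0.17, 0.06, -0.05], "spin": 0, "grip": 0.6}]'

```text
time_s: 27.17
tcp_pos: [0.5865, -0.2227, 0.1354]
tcp_rot: [0.088, 3.019, -0.171]
contact_force: [-1.4, 0.4, -0.6]
width: 0.784
```

```bash
python3 p.py; python3 -c "
from h import *
to([.589,-.224,.137],86.3)
"
```

```text
27.167 P -0.1546 q4 -0.064 z [ 0.1123 -0.1156] p [ 0.5865 -0.2227  0.1354] v [-0.01  -0.161  0.074 -0.004 -0.064 -0.011] eff [ -0.4 -44.8 -17.   -0.2  -1.1  -0. ]
t 27.17 tcp [ 0.5865 -0.2227  0.1354] yaw 86.29 tilt z [ 0.112 -0.116 -0.987] q [-0.52  0.59  1.62 -0.06  0.77 -1.99] F [-1.4  0.4 -0.6] T [ 0.11  0.06 -0.04] w 0.784
units [-0.09 -0.04 -0.04] spin -0.005837907919271856
```

Position is good, so I'll close on the nut.

Request:
carry_out --commands '[{"linear": [-0.05, 0, 0], "spin": 0, "grip": 0.4}, {"linear": [0, 0, 0], "spin": 0, "grip": 0}, {"linear": [0, 0, 0], "spin": 0, "grip": 0}, {"linear": [0, 0, 0], "spin": 0, "grip": 0}, {"linear": [0, 0, 0], "spin": 0, "grip": 0}]'

```text
time_s: 27.58
tcp_pos: [0.5884, -0.222, 0.1385]
tcp_rot: [0.089, 3.018, -0.17]
contact_force: [-0.2, -0.4, -3.8]
width: 0.543
```

```bash
python3 p.py; python3 -c "
from h import *
to([.589,-.224,.137],86.3)
"
```

```text
27.583 P -0.1558 q4 -0.0621 z [ 0.114 -0.115] p [ 0.5884 -0.222   0.1385] v [ 0.002  0.001 -0.002  0.     0.005  0.002] eff [  0.4 -45.4 -15.1  -0.1  -0.5  -0.1]
t 27.58 tcp [ 0.5884 -0.222   0.1385] yaw 86.23 tilt z [ 0.114 -0.115 -0.987] q [-0.52  0.59  1.62 -0.06  0.78 -1.99] F [-0.2 -0.4 -3.8] T [ 0.    0.09 -0.09] w 0.543
units [-0.02 -0.06  0.06] spin -0.07447345077844147
```

Request:
carry_out --commands '[{"linear": [0, 0, 0], "spin": 0, "grip": 0}, {"linear": [0, 0, 0], "spin": 0, "grip": 0}]'

```text
time_s: 27.75
tcp_pos: [0.5884, -0.222, 0.1384]
tcp_rot: [0.09, 3.018, -0.169]
contact_force: [0.0, 1.4, -2.9]
width: 0.542
```

```bash
python3 p.py; python3 -c "
from h import *
to([.589,-.224,.137],86.3)
cv2.imwrite('pics/w15.png',arm.camera('wrist')[:,:,::-1])
"
```

```text
27.75 P -0.1552 q4 -0.0622 z [ 0.1135 -0.1148] p [ 0.5884 -0.222   0.1384] v [ 0.001 -0.    -0.003  0.     0.003  0.001] eff [ -0.2 -45.  -15.2  -0.3  -0.6  -0.1]
t 27.75 tcp [ 0.5884 -0.222   0.1384] yaw 86.21 tilt z [ 0.113 -0.115 -0.987] q [-0.52  0.59  1.62 -0.06  0.78 -1.99] F [ 0.   1.4 -2.9] T [ 0.16  0.09 -0.11] w 0.542
units [-0.02 -0.06  0.06] spin -0.08729336943957833
```

View pics/w15.png

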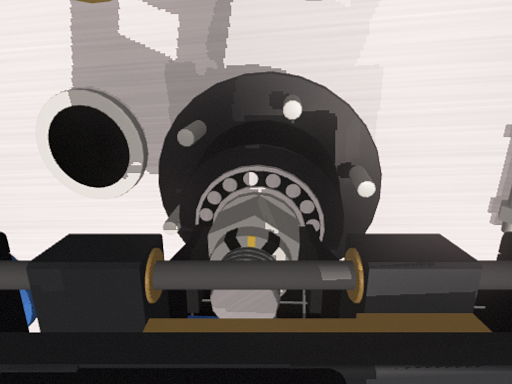

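The nut is held (47 mm opening). I'll turn clockwise gently and watch the forces.

Request:
carry_out --commands '[{"linear": [0, 0, 0], "spin": 4, "grip": 0}, {"linear": [0, 0, 0], "spin": 5, "grip": 0}, {"linear": [0, 0, 0], "spin": 5, "grip": 0}]'

```text
time_s: 28.05
tcp_pos: [0.5892, -0.2222, 0.139]
tcp_rot: [0.462, 2.97, -0.147]
contact_force: [1.8, 0.8, -1.5]
width: 0.531
```

```bash
python3 p.py; python3 -c "
from h import *
to([.589,-.224,.137],86.3)
cv2.imwrite('pics/w16.png',arm.camera('wrist')[:,:,::-1])
"
```

```text
28.05 P -0.157 q4 -0.0633 z [ 0.1148 -0.1163] p [ 0.5892 -0.2222  0.139 ] v [ 3.000e-03 -2.000e-03 -7.000e-03 -7.000e-03 -1.000e-03  1.069e+00] eff [ -1.  -44.8 -14.9  -0.1  -0.6  -0.5]
t 28.05 tcp [ 0.5892 -0.2222  0.139 ] yaw 72.01 tilt z [ 0.115 -0.116 -0.987] q [-0.52  0.59  1.62 -0.06  0.78 -1.74] F [ 1.8  0.8 -1.5] T [0.02 0.02 0.19] w 0.531
units [-0.   -0.06  0.07] spin -14.290608673013935
```

View pics/w16.png

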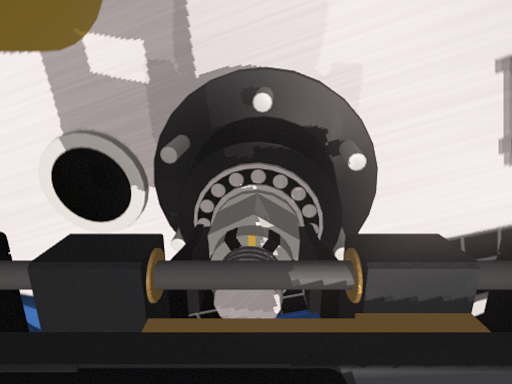

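The nut turns with the jaws: its yellow mark stays at (252,240) while the hub turns in the view. Torque is about 0.19 N m, which is just the drag. I'll continue.

Request:
carry_out --commands '[{"linear": [0, 0, 0], "spin": 6, "grip": 0}, {"linear": [0, 0, 0], "spin": 6, "grip": 0}, {"linear": [0, 0, 0], "spin": 6, "grip": 0}, {"linear": [0, 0, 0], "spin": 6, "grip": 0}, {"linear": [0, 0, 0], "spin": 6, "grip": 0}, {"linear": [0, 0, 0], "spin": 6, "grip": 0}]'

```text
time_s: 28.6
tcp_pos: [0.5896, -0.2227, 0.1404]
tcp_rot: [1.358, 2.657, -0.084]
contact_force: [0.8, 2.3, -1.0]
width: 0.524
```

```bash
python3 p.py; python3 -c "
from h import *
to([.589,-.224,.137],86.3)
cv2.imwrite('pics/w17.png',arm.camera('wrist')[:,:,::-1])
"
```

```text
28.6 P -0.1575 q4 -0.0703 z [ 0.1131 -0.1208] p [ 0.5896 -0.2227  0.1404] v [ 0.004 -0.006 -0.005 -0.013  0.01   1.272] eff [ -1.3 -44.5 -14.9   0.2  -0.9  -0.5]
t 28.6 tcp [ 0.5896 -0.2227  0.1404] yaw 35.97 tilt z [ 0.113 -0.121 -0.986] q [-0.51  0.59  1.61 -0.07  0.78 -1.09] F [ 0.8  2.3 -1. ] T [-0.15  0.78  0.21] w 0.524
units [-0.   -0.04  0.12] spin -50.33070447156149
```

View pics/w17.png

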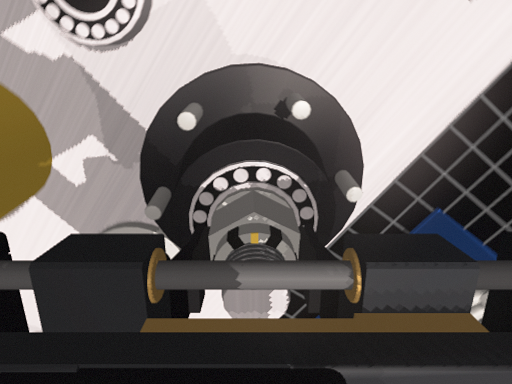

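Request:
carry_out --commands '[{"linear": [0, 0, 0.05], "spin": 6, "grip": 0}, {"linear": [0, 0, 0.05], "spin": 6, "grip": 0}, {"linear": [0, 0, 0.05], "spin": 6, "grip": 0}, {"linear": [0, 0, 0.05], "spin": 6, "grip": 0}, {"linear": [0, 0, 0.03], "spin": 6, "grip": 0}, {"linear": [0, 0, 0.03], "spin": 6, "grip": 0}]'

```text
time_s: 29.15
tcp_pos: [0.5892, -0.2231, 0.1392]
tcp_rot: [2.101, 2.108, -0.019]
contact_force: [0.3, 1.7, 3.3]
width: 0.533
```

```bash
python3 p.py; python3 -c "
from h import *
to([.589,-.224,.137],86.3)
"
```

```text
29.15 P -0.1547 q4 -0.0801 z [ 0.1078 -0.1254] p [ 0.5892 -0.2231  0.1392] v [ 0.005 -0.002 -0.006 -0.02   0.016  1.247] eff [ -1.3 -42.9 -14.6   0.2  -1.4  -0.5]
t 29.15 tcp [ 0.5892 -0.2231  0.1392] yaw 0.59 tilt z [ 0.108 -0.125 -0.986] q [-0.51  0.59  1.61 -0.08  0.79 -0.46] F [0.3 1.7 3.3] T [0.08 1.29 0.21] w 0.533
units [-0.02 -0.01  0.08] spin -85.71081537401083
```

Request:
carry_out --commands '[{"linear": [0, 0, 0.02], "spin": 5, "grip": 0}, {"linear": [0, 0, 0.02], "spin": 5, "grip": 0}, {"linear": [0, 0, 0.02], "spin": 5, "grip": 0}, {"linear": [0, 0, 0.02], "spin": 4, "grip": 0}, {"linear": [0, 0, 0], "spin": 4, "grip": 0}]'

```text
time_s: 29.57
tcp_pos: [0.5886, -0.2233, 0.1394]
tcp_rot: [2.475, 1.656, 0.023]
contact_force: [2.4, -0.9, -4.2]
width: 0.54
```

```bash
python3 -c "
from h import *
to([.589,-.224,.137],86.3)
"
```

```text
t 29.57 tcp [ 0.5886 -0.2233  0.1394] yaw -22.1 tilt z [ 0.103 -0.127 -0.987] q [-0.51  0.59  1.61 -0.08  0.79 -0.06] F [ 2.4 -0.9 -4.2] T [0.27 0.78 0.18] w 0.54
units [-0.01  0.01  0.08] spin -108.39625828171586
```

Request:
carry_out --commands '[{"linear": [0, 0, 0], "spin": 4, "grip": 0}, {"linear": [0, 0, 0], "spin": 4, "grip": 0}, {"linear": [0, 0, 0], "spin": 4, "grip": 0}, {"linear": [0, 0, 0], "spin": 4, "grip": 0}]'

```text
time_s: 29.9
tcp_pos: [0.5882, -0.2231, 0.1393]
tcp_rot: [2.683, 1.306, 0.052]
contact_force: [1.1, 0.2, -1.4]
width: 0.538
```

```bash
python3 -c "
from h import *
to([.589,-.224,.137],86.3)
"
```

```text
t 29.9 tcp [ 0.5882 -0.2231  0.1393] yaw -37.92 tilt z [ 0.1   -0.125 -0.987] q [-0.51  0.59  1.61 -0.09  0.8   0.21] F [ 1.1  0.2 -1.4] T [0.34 0.66 0.19] w 0.538
units [-0.01  0.03  0.08] spin -124.22269465611427
```

Request:
carry_out --commands '[{"linear": [0, 0, 0], "spin": 4, "grip": 0}, {"linear": [0, 0, 0], "spin": 4, "grip": 0}, {"linear": [0, 0, 0], "spin": 4, "grip": 0}]'

```text
time_s: 30.15
tcp_pos: [0.588, -0.2229, 0.1393]
tcp_rot: [2.809, 1.025, 0.074]
contact_force: [1.2, -0.1, -1.1]
width: 0.54
```

```bash
python3 -c "
from h import *
to([.589,-.224,.137],86.3)
"
```

```text
t 30.15 tcp [ 0.588  -0.2229  0.1393] yaw -49.88 tilt z [ 0.098 -0.124 -0.987] q [-0.51  0.59  1.61 -0.08  0.8   0.42] F [ 1.2 -0.1 -1.1] T [0.36 0.57 0.15] w 0.54
units [0.   0.04 0.08] spin -136.18040644079366
```

Request:
carry_out --commands '[{"linear": [0, 0, 0], "spin": 4, "grip": 0}, {"linear": [0, 0, 0], "spin": 4, "grip": 0}, {"linear": [0, 0, 0], "spin": 4, "grip": 0}]'

```text
time_s: 30.4
tcp_pos: [0.5879, -0.2227, 0.1393]
tcp_rot: [2.906, 0.732, 0.096]
contact_force: [0.8, 0.1, -2.1]
width: 0.544
```

```bash
python3 -c "
from h import *
to([.589,-.224,.137],86.3)
"
```

```text
t 30.4 tcp [ 0.5879 -0.2227  0.1393] yaw -61.86 tilt z [ 0.096 -0.123 -0.988] q [-0.51  0.59  1.61 -0.08  0.8   0.62] F [ 0.8  0.1 -2.1] T [0.31 0.47 0.19] w 0.544
units [0.01 0.04 0.08] spin -148.1559121665597
```

Request:
carry_out --commands '[{"linear": [0, 0, 0], "spin": 4, "grip": 0}, {"linear": [0, 0, 0], "spin": 4, "grip": 0}]'

```text
time_s: 30.57
tcp_pos: [0.5879, -0.2225, 0.1393]
tcp_rot: [2.954, 0.531, 0.11]
contact_force: [1.0, 1.3, -2.1]
width: 0.541
```

```bash
python3 -c "
from h import *
to([.589,-.224,.137],86.3)
cv2.imwrite('pics/w18.png',arm.camera('wrist')[:,:,::-1])
"
```

```text
t 30.57 tcp [ 0.5879 -0.2225  0.1393] yaw -69.82 tilt z [ 0.096 -0.123 -0.988] q [-0.51  0.59  1.61 -0.08  0.8   0.76] F [ 1.   1.3 -2.1] T [0.21 0.36 0.18] w 0.541
units [0.01 0.05 0.09] spin -156.1176706762634
```

View pics/w18.png

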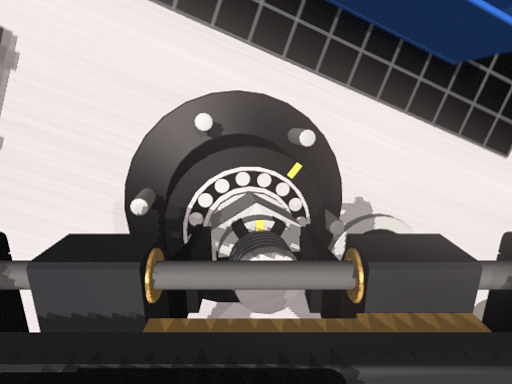

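The mark still follows the jaws, at (260,226). The hub's mark is at (295,170). I'll continue in small steps until the torque rises.

Request:
carry_out --commands '[{"linear": [0, 0, 0], "spin": 3, "grip": 0}, {"linear": [0, 0, 0], "spin": 3, "grip": 0}, {"linear": [0, 0, 0], "spin": 3, "grip": 0}]'

```text
time_s: 30.87
tcp_pos: [0.5879, -0.2223, 0.1393]
tcp_rot: [2.991, 0.307, 0.125]
contact_force: [0.1, -0.1, -2.7]
width: 0.538
```

```bash
python3 -c "
from h import *
to([.589,-.224,.137],86.3)
"
```

```text
t 30.87 tcp [ 0.5879 -0.2223  0.1393] yaw -78.54 tilt z [ 0.096 -0.122 -0.988] q [-0.51  0.59  1.61 -0.08  0.8   0.91] F [ 0.1 -0.1 -2.7] T [0.09 0.34 0.15] w 0.538
units [0.02 0.05 0.09] spin -164.842841464326
```

Request:
carry_out --commands '[{"linear": [0, 0, 0], "spin": 3, "grip": 0}, {"linear": [0, 0, 0], "spin": 3, "grip": 0}, {"linear": [0, 0, 0], "spin": 3, "grip": 0}]'

```text
time_s: 31.12
tcp_pos: [0.5873, -0.2224, 0.1396]
tcp_rot: [3.008, 0.106, 0.134]
contact_force: [-2.3, -0.3, -0.3]
width: 0.554
```

```bash
python3 -c "
from h import *
to([.589,-.224,.137],86.3)
"
```

```text
t 31.12 tcp [ 0.5873 -0.2224  0.1396] yaw -86.28 tilt z [ 0.093 -0.125 -0.988] q [-0.51  0.59  1.61 -0.09  0.81  1.05] F [-2.3 -0.3 -0.3] T [0.01 0.95 1.33] w 0.554
units [0.05 0.04 0.1 ] spin -172.584936160756
```

Torque jumped to 1.3 N m at a turn of about 171°. I'll press once more to confirm the hard stop.

Request:
carry_out --commands '[{"linear": [0, 0, 0], "spin": 3, "grip": 0}]'

```text
time_s: 31.2
tcp_pos: [0.5862, -0.2225, 0.1396]
tcp_rot: [3.01, 0.041, 0.134]
contact_force: [-1.8, 0.3, -0.9]
width: 0.557
```

```bash
python3 -c "
from h import *
to([.589,-.224,.137],86.3)
cv2.imwrite('pics/w19.png',arm.camera('wrist')[:,:,::-1])
import pickle;pickle.dump(arm.camera_model('wrist'),open('w19.pkl','wb'))
"
```

```text
t 31.2 tcp [ 0.5862 -0.2225  0.1396] yaw -88.75 tilt z [ 0.09  -0.127 -0.988] q [-0.51  0.59  1.61 -0.09  0.81  1.1 ] F [-1.8  0.3 -0.9] T [0.12 0.83 1.25] w 0.557
units [0.08 0.04 0.1 ] spin -175.05102470076164
```

View pics/w19.png

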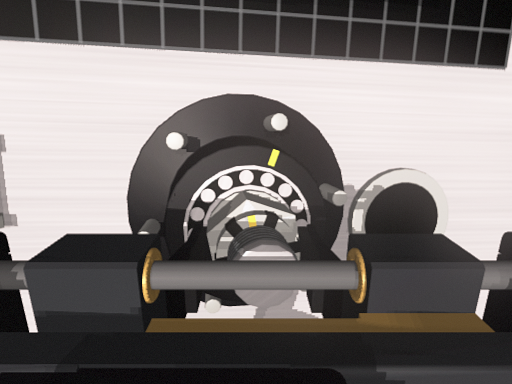

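The nut has stopped while the jaws went on: its mark moved from (260,226) to (252,221) in the tool view. So it is bottomed. I'll measure the nut's own angle from its mark.

```bash
python3 -c "
from h import *
import pickle
i=cv2.imread('pics/w19.png');m=pickle.load(open('w19.pkl','rb'))
h=cv2.cvtColor(i,cv2.COLOR_BGR2HSV);k=cv2.inRange(h,(22,150,120),(35,255,255))
n,l,s,c=cv2.connectedComponentsWithStats(k)
A=lambda v:np.degrees(np.arctan2(v[1],v[0]))
ax=np.array([.5875,-.2222])
for j in range(1,n):
  if s[j,4]>8 and 100<c[j][1]<235:
    for z in (.164,.118):
      v=onz('wrist',c[j],z,m)[:2]-ax;print(c[j],s[j,4],z,A(v),np.linalg.norm(v))
j=cv2.imread('pics/w18.png');k=cv2.inRange(cv2.cvtColor(j,cv2.COLOR_BGR2HSV),(22,150,120),(35,255,255));print([ (a,b) for a,b in zip(*[x.tolist() for x in cv2.connectedComponentsWithStats(k)[2:]]) if a[4]>8][:6])
cr=np.hstack([i[150:260,190:330],j[150:260,190:330]]);cv2.imwrite('pics/w19c.png',cv2.resize(cr,None,fx=2.8,fy=2.8))
"
```

```text
[252.12 223.28] 25 0.164 9.489101090248228 0.016648358050403943
[252.12 223.28] 25 0.118 -50.32046152191509 0.004222188593644639
[([0, 0, 512, 384, 196569], [255.49541382415336, 191.49947855460422]), ([257, 227, 6, 4, 12], [259.0, 228.5])]
```

View pics/w19c.png

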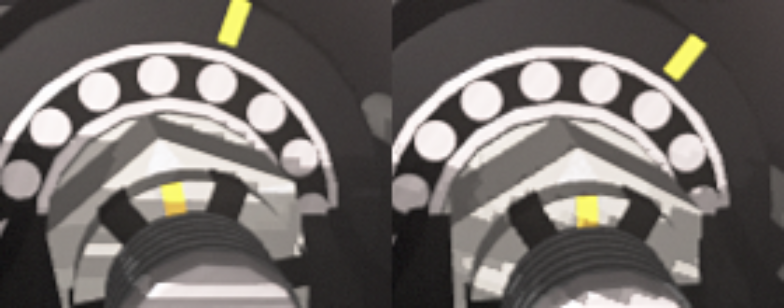

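Request:
carry_out --commands '[{"linear": [0, 0, 0], "spin": -3, "grip": 0}]'

```text
time_s: 31.33
tcp_pos: [0.5861, -0.2225, 0.1396]
tcp_rot: [3.005, 0.125, 0.128]
contact_force: [1.0, -0.1, -3.6]
width: 0.551
```

```bash
python3 -c "
from h import *
to([.589,-.224,.137],8.5)"
```

```text
t 31.33 tcp [ 0.5861 -0.2225  0.1396] yaw -85.56 tilt z [ 0.09  -0.127 -0.988] q [-0.51  0.59  1.61 -0.09  0.81  1.04] F [ 1.  -0.1 -3.6] T [ 0.16  0.07 -0.1 ] w 0.551
units [0.09 0.04 0.1 ] spin -94.0590990403824
```

Request:
carry_out --commands '[{"linear": [0, 0, 0], "spin": -3, "grip": 0}]'

```text
time_s: 31.42
tcp_pos: [0.5861, -0.2227, 0.1397]
tcp_rot: [2.999, 0.211, 0.123]
contact_force: [-0.5, -1.6, -3.5]
width: 0.55
```

```bash
python3 -c "
from h import *
to([.589,-.224,.137],8.5)"
```

```text
t 31.42 tcp [ 0.5861 -0.2227  0.1397] yaw -82.26 tilt z [ 0.091 -0.126 -0.988] q [-0.51  0.59  1.61 -0.09  0.81  0.98] F [-0.5 -1.6 -3.5] T [ 0.3   0.27 -0.18] w 0.55
units [0.08 0.04 0.1 ] spin -90.75710650021907
```

Request:
carry_out --commands '[{"linear": [0, 0, 0], "spin": -3, "grip": 0}]'

```text
time_s: 31.5
tcp_pos: [0.5862, -0.2228, 0.1397]
tcp_rot: [2.99, 0.295, 0.118]
contact_force: [-0.3, -0.9, -1.9]
width: 0.553
```

```bash
python3 -c "
from h import *
to([.589,-.224,.137],8.5)"
```

```text
t 31.5 tcp [ 0.5862 -0.2228  0.1397] yaw -78.98 tilt z [ 0.091 -0.126 -0.988] q [-0.51  0.59  1.61 -0.09  0.81  0.92] F [-0.3 -0.9 -1.9] T [ 0.45  0.27 -0.2 ] w 0.553
units [0.08 0.04 0.1 ] spin -87.48400905125179
```

Request:
carry_out --commands '[{"linear": [0, 0, 0], "spin": -4, "grip": 0}]'

```text
time_s: 31.58
tcp_pos: [0.5862, -0.223, 0.1397]
tcp_rot: [2.976, 0.405, 0.112]
contact_force: [0.0, -1.8, -1.3]
width: 0.547
```

```bash
python3 -c "
from h import *
to([.589,-.224,.137],8.5)
cv2.imwrite('pics/w20.png',arm.camera('wrist')[150:260,190:330,::-1])"
```

```text
t 31.58 tcp [ 0.5862 -0.223   0.1397] yaw -74.71 tilt z [ 0.091 -0.125 -0.988] q [-0.51  0.59  1.61 -0.09  0.81  0.85] F [ 0.  -1.8 -1.3] T [ 0.63  0.28 -0.25] w 0.547
units [0.07 0.04 0.1 ] spin -83.21394068665099
```

Request:
carry_out --commands '[{"linear": [0, 0, 0], "spin": -5, "grip": 0}, {"linear": [0, 0, 0], "spin": -6, "grip": 0}, {"linear": [0, 0, 0], "spin": -6, "grip": 0}]'

```text
time_s: 31.88
tcp_pos: [0.5867, -0.2238, 0.1401]
tcp_rot: [2.872, 0.855, 0.082]
contact_force: [0.5, 0.1, -0.8]
width: 0.549
```

```bash
python3 -c "
from h import *
to([.589,-.224,.137],8.5)
a=cv2.imread('pics/w20.png');b=arm.camera('wrist')[150:260,190:330,::-1]
cv2.imwrite('pics/w21c.png',cv2.resize(np.hstack([a,b]),None,fx=2.8,fy=2.8))"
```

```text
t 31.88 tcp [ 0.5867 -0.2238  0.1401] yaw -56.88 tilt z [ 0.093 -0.122 -0.988] q [-0.51  0.59  1.61 -0.08  0.81  0.53] F [ 0.5  0.1 -0.8] T [ 0.89  0.37 -0.2 ] w 0.549
units [0.06 0.03 0.11] spin -65.38253022025421
```

View pics/w21c.png

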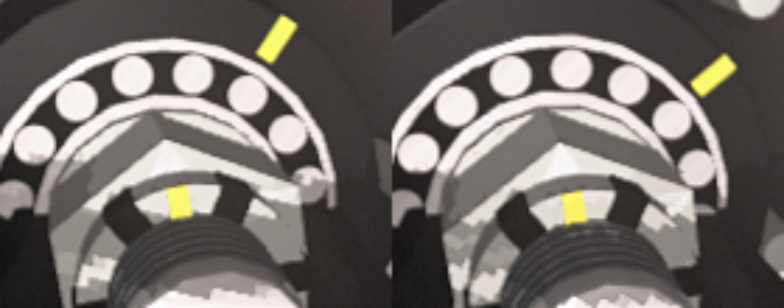

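The torque reversed at about -84° yaw, where the nut began to back off. The quarter turn should therefore end at about +6 to +8° yaw.

Request:
carry_out --commands '[{"linear": [0, 0, 0.02], "spin": -6, "grip": 0}, {"linear": [0, 0, 0.02], "spin": -6, "grip": 0}, {"linear": [0, 0, 0.02], "spin": -6, "grip": 0}, {"linear": [0, 0, 0.02], "spin": -6, "grip": 0}, {"linear": [0, 0, 0.02], "spin": -6, "grip": 0}, {"linear": [0, 0, 0], "spin": -6, "grip": 0}, {"linear": [0, 0, 0], "spin": -6, "grip": 0}, {"linear": [0, 0, 0], "spin": -6, "grip": 0}, {"linear": [0, 0, 0], "spin": -5, "grip": 0}, {"linear": [0, 0, 0], "spin": -4, "grip": 0}]'

```text
time_s: 32.77
tcp_pos: [0.5895, -0.2259, 0.1407]
tcp_rot: [2.077, 2.143, -0.024]
contact_force: [-1.0, 0.3, -1.6]
width: 0.533
```

```bash
cat > mk.py <<'E'
from h import *
import sys
to([.589,-.224,.137],7)
m=arm.camera_model('wrist');i=arm.camera('wrist')[:,:,::-1].copy();cv2.imwrite('pics/'+sys.argv[1],i)
A=lambda v:np.degrees(np.arctan2(v[1],v[0]))
k=cv2.inRange(cv2.cvtColor(i,cv2.COLOR_BGR2HSV),(20,130,110),(36,255,255))
n,l,s,c=cv2.connectedComponentsWithStats(k)
for j in range(1,n):
  if s[j,4]>6 and 120<c[j][1]<245 and 180<c[j][0]<330:
    for ax in ([.5875,-.2222],[.5872,-.2218],[.588,-.2225]):
      for z in (.165,):
        v=onz('wrist',c[j],z,m)[:2]-np.array(ax);print(c[j].round(1),s[j,4],z,A(v).round(1),np.linalg.norm(v).round(4))
E
python3 mk.py w22.png
```

```text
t 32.77 tcp [ 0.5895 -0.2259  0.1407] yaw 2.13 tilt z [ 0.101 -0.12  -0.988] q [-0.52  0.59  1.6  -0.08  0.8  -0.5 ] F [-1.   0.3 -1.6] T [ 0.25  0.06 -0.15] w 0.533
units [ 0.08 -0.02  0.11] spin -4.865315475408323
[256.1 229.1] 79 0.165 92.5 0.0172
[256.1 229.1] 79 0.165 91.6 0.0168
[256.1 229.1] 79 0.165 94.1 0.0175
[319.6 235.9] 30 0.165 23.1 0.0329
[319.6 235.9] 30 0.165 22.3 0.033
[319.6 235.9] 30 0.165 23.9 0.0325
```

View pics/w22.png

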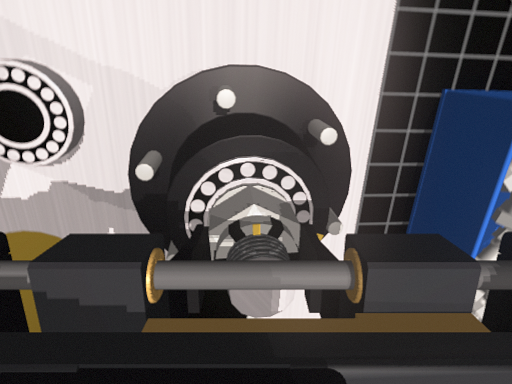

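The mark is now at about 92.7° against about 9.5° at the bottom, i.e. about 83° backed off; by yaw it is 84–86°. Another 6° to go.

Request:
carry_out --commands '[{"linear": [0, 0, 0], "spin": -3.5, "grip": 0}, {"linear": [0, 0, 0], "spin": -2, "grip": 0}, {"linear": [0, 0, 0], "spin": 0, "grip": 0}]'

```text
time_s: 33.07
tcp_pos: [0.5898, -0.2259, 0.1408]
tcp_rot: [1.974, 2.239, -0.034]
contact_force: [-0.4, 1.0, -1.4]
width: 0.529
```

```bash
python3 mk.py w23.png
python3 - <<'E'
from h import *
cv2.imwrite('pics/sd23.png',arm.camera('side')[:,:,::-1])
cv2.imwrite('pics/sc23.png',arm.camera('scene')[:,:,::-1])
E
```

```text
t 33.07 tcp [ 0.5898 -0.2259  0.1408] yaw 7.53 tilt z [ 0.102 -0.12  -0.987] q [-0.52  0.59  1.6  -0.08  0.8  -0.59] F [-0.4  1.  -1.4] T [0.11 0.15 0.15] w 0.529
units [ 0.08 -0.03  0.11] spin 0.5299925011594553
[256.1 229.3] 78 0.165 97.5 0.0172
[256.1 229.3] 78 0.165 96.7 0.0168
[256.1 229.3] 78 0.165 99.0 0.0176
```

View pics/sd23.png

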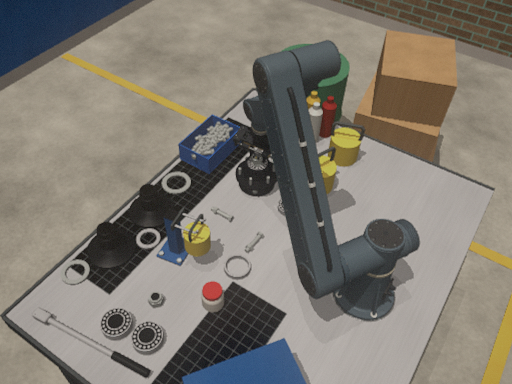

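View pics/sc23.png

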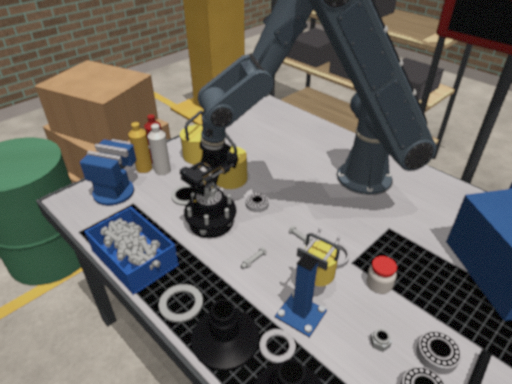

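View pics/w23.png

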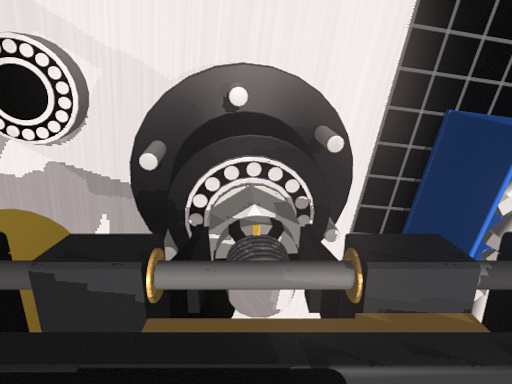

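Backed off about 88–91° by both measures, grip closed at 46 mm, and the cover still hangs on both prongs. Handing in.

```bash
python3 -c "
from rig import arm
print(arm.close_job())"
```

```text
the job is handed in; nothing more can be done
None
```

The cover hangs by its handle on both prongs, and the nut was bottomed, backed off about a quarter turn and is still gripped. The job was handed in at 33 s of the 72 s allowed.

- **Cover:** I lifted it straight off the hub and carried it to the hook without setting it down. The last side and scene pictures show it hanging there, and I saw no bystander part moved.
- **Nut, bottoming:** I turned it about 168° clockwise. There the torque jumped from 0.15 to 1.3 N m and the nut stopped while the jaws slipped a few degrees on it, which I took as the hard stop.
- **Nut, back-off:** The yellow mark on the nut puts the back-off at about 88°. The jaw angle puts it at 89–91.5°, because the exact bottom angle is uncertain by about 3°.
- **Final grip:** The jaws are closed on the flats at 46 mm and not released. The highest forces I read were a few newtons.

**Not as intended:** the tool ended up tilted about 9°. The tilt built up over many moves, and I could not correct it with the commands available. The nut still followed the jaws throughout, except for the slip at the stop.

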